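# Hold the belt pulley on the spindle flat for tightening

## Task

Stop the bench drive and free its spindle: on the control station press the big mushroom button (stop) fully down and let it come back, then press the small bare button at the other end (brake release) the same way, and never press the shrouded one between them (start). Then turn the bare spindle by hand until its flat faces straight out through the middle of the belt guard's opening. Finally slide the hubbed pulley, hub upwards, onto the spindle with its set screw on that flat until the hub's top is flush with the spindle's end, well clear of the shoulder below, and finish while still holding it in the fingers there, so that I can tighten the screw through the opening.

Things in the scene. Friction and masses are not known exactly. Their poses are not given: they have to be found in the camera images.
- stop_button_top (a point): Centre of the top of the stop button: black mushroom head 38 mm across, the biggest of three buttons in a row on a grey control station (70 x 172 x 40 mm box standing on the table); 68.5 mm above the table. The button is pressed straight down, travel 6 mm, about 5 N fully down; it springs back.
- release_button_top (a point): Centre of the top of the brake-release button: small plain black button 22 mm across on a round steel base, at the other end of the row, 106 mm from the stop button; 58 mm above the table. Pressed straight down, travel 5 mm, about 5 N fully down; it springs back.
- start_button_top (a point): Centre of the top of the start button, in the middle of the row, 53 mm from each of the others: small black button 22 mm across inside a steel shroud 39 mm across whose rim stands 64 mm above the table, 6 mm higher than the button. Not to be pressed.
- stop_button (a joint): travel of the stop button in m, 0 up, 0.006 fully down
- release_button (a joint): travel of the brake-release button in m, 0 up, 0.005 fully down
- start_button (a joint): travel of the start button in m, 0 up, 0.005 fully down
- drive: Bench belt drive, fixed: grey housing on a 120 x 120 mm foot, round deck 140 mm across with a half-round guard wall 132 mm across and 94 mm high above the table. Origin under its centre on the table; the vertical spindle stands on its z axis. Its -x axis points out through the middle of the guard's opening (a gap of 116 degrees).
- spindle_end (a point): Centre of the top end of the bare steel spindle, 124 mm above the table: D section, 24 mm in diameter with one flat 8.5 mm from the axis along all its bare length (20.5 mm across the flat), 52 mm long down to a round shoulder 36 mm across; 2 mm chamfer at the end. The flat faces this point's -x axis, which turns with the spindle.
- spindle (a joint): turn of the spindle in rad, counterclockwise positive seen from above; at 0 the flat faces straight out through the middle of the guard's opening. It turns by hand with light friction (0.06 N m) and stays where it is left.
- pulley_center (a point): Centre, 21 mm above the underside, of the pulley to be fitted: plain aluminium, 57 mm rim 14 mm high, above it a hub 40 mm in diameter, 42 mm high in all, 0.16 kg, standing hub upwards. Its D-shaped through bore is 0.8 mm bigger all round than the spindle; its flat and the set screw lie on the -x side, z is up. The hub is gripped across y.
- pulley_hub_top (a point): Centre of the top face of that pulley's hub, 42 mm above its underside; same axes.
- pulley_screw (a point): Outer end of the set screw, a dark dot 7 mm across in the side of the hub, 21 mm from the axis and 30 mm above the underside; same axes.
- pulley: the same pulley; origin at the centre of its underside, same axes. The other aluminium pulley on the table, 60 mm across and 16 mm high, without hub or screw, is not used.
Mind the look-alikes: they are no part of the job. Leave any red look-alike of the part that bears stop_button_top alone.

How it is judged:
On the way, in this order (a step that is already met when the one before it is completed fails the run):
1. the stop button is pressed down, the others being up (value of joint stop_button above 0.0045 m and value of joint release_button below 0.0015 m), for 0.05 s.
2. then the brake-release button is pressed down, the stop button being up again (value of joint release_button above 0.0037 m and value of joint stop_button below 0.0015 m), for 0.05 s.
3. then the bare spindle is turned until its flat faces the middle of the guard's opening within 0.2 rad, the pulley still off it (value of joint spindle between -0.2 and 0.2 rad and velocity of joint spindle between -0.1 and 0.1 rad/s and distance between pulley_center and spindle_end above 0.08 m), for 0.2 s.
At the end, for the whole second after the job is handed in: Pulley on the spindle, gripped (over 3 N), still; screw over the flat within 0.2 rad, hub top flush within 3 mm (10 mm off the shoulder), centred within 2.5 mm, upright within 0.08 rad; flat to the middle of the opening within 0.25 rad; buttons up (horizontal distance between pulley_hub_top and spindle_end below 0.0025 m and z of pulley_hub_top in the frame of spindle_end between -0.003 and 0.003 m and angle between pulley's own z axis and vertical below 0.08 rad and angle between the x axis of pulley and the x axis of spindle_end, either way round below 0.2 rad and x of pulley_screw in the frame of spindle_end below -0.015 m and value of joint spindle between -0.25 and 0.25 rad and contact force between the fingers and pulley above 3 N and linear speed of pulley below 0.02 m/s and value of joint each of stop_button, release_button below 0.0015 m); the arm keeps its last pose, push and grip.
It fails at once if the start button is pressed (value of joint start_button above 0.002 m).
It fails at once if two buttons are down together (value of joint each of stop_button, release_button above 0.003 m).
It also fails if it takes over 54 s, if anything falls off the work surface, if the arm or the gripper's body presses on something with over 40 N, if the wrist force passes 120 N, or if a joint passes its speed limit or range.

## Robot

A 7-joint arm with a two-finger parallel gripper is mounted at the origin on a cart in front of the work surface, level with it; the furniture and walls round the work are solid. World frame = base frame: x ahead of the robot, y to its left, z up, the work surface at z = 0. Lengths are in m, angles in rad, forces in N, time in s.
With the tool pointing down it reaches from about 0.4 to 0.85 m from the base axis. Payload 4.5 kg.
Tool frame: the origin (TCP) lies on the centre line of the jaws, within the pads' length; the fingertips stand 8 mm ahead of it and the grasp point (between the pads) lies 11 mm behind it; z points along the fingers, x is the direction in which the jaws open and shut, and the axes are right-handed (so a half turn about z gives the same grasp; the last joint's range is limited). The gripper opens to 88 mm and grips with 3 to 60 N. Pads are 18 mm wide; open, the fingers measure 123 mm over their backs; the gripper's body (75 mm by 187 mm) begins 45 mm behind the grasp point.
Start: joints at [1.155, 0.689, -0.195, 1.565, 0.157, 0.902, -0.215], TCP at [0.272, -0.563, 0.247] pointing down, gripper open.
Joint ranges: [-3.01, 3.01], [-0.46, 2.08], [-1.47, 1.51], [0.13, 2.56], [-1, 4.14], [0.04, 2.09], [-2.66, 2.66]. Speed limits (rad/s): [2.57, 2.57, 3.14, 3.14, 3.14, 3.14, 3.14].

## Interface

Orientations are given as a unit quaternion [x, y, z, w].
In Python, from plant import get_state, snapshot, finish_job, boxes_of, pinpoint gives the robot as it stands.
- The arm moves only by the shell command python3 -m creep 'ROWS' [FORCE]. ROWS is JSON, a list of rows, each an object with "hand": the finger opening in m, from 0 to 0.0881; "slide": the shift along the tool's x, y, z in m, a list of three; "turn": the turn about the tool's z in degrees. A call has 1 to 5 rows; each row shifts and turns the commanded pose from where the row before left it, along the tool's axes as they then stand; what a row does not reach is not made up. A row lasts 1/8 s, in which the tool goes at most 62.5 mm and 10.7 degrees, less where a joint would pass 70% of its speed; a pose out of reach is approached as far as the arm can. A call is refused whole if a number of a shift passes 0.0625 or a number of a turn 10.7, either way. A call with a gripper value outside its range is refused whole. The fingers move at their own pace and stop on an object; FORCE is the grip in N (left out, the last holds). Time passes only in rows, so rows that do not move let the fingers close. It gives the time, the measured TCP pose, the force and the opening at its end, in the units of the state.
- get_state(): the state, without advancing time (a new reading comes with each control period).
- snapshot(name): name is "side" or "top" or "wrist"; returns a dict with "frame" (420x560x3 uint8, red, green, blue), "depth" (420x560 float32, m along the optical axis (not along the pixel's ray), 0 where there is no reading), "mtx" (3x3 intrinsics, pixels), "camera_from_world" (4x4, takes a point from world to camera coordinates). Camera axes: x right, y down, z forward; pixel columns grow to the right and rows downward; lengths in m; the calibration is good to about 2 mm. A picture is of the moment at which its call begins.
- finish_job(): hands the job in, once; it reports no verdict.
Trained networks look in a picture, given as the dict that the camera call returned (one of the last four; its "shot" number tells which), for a name from the list of things; names that differ only in an ending like _2 or _b are one class to them, and where a whole thing is asked for, a point or a joint stands for the part that bears it (a point fixed in the world has none). Each returns a list of dicts, best first, with "conf" (0 to 1); they miss things now and then, are a little off and sometimes report something else, mostly with a low value. They report only what shows in the picture. A call takes as long as a camera call. They do not tell look-alikes from the thing itself.
- boxes_of(target, picture): "uv" ([column, row] in pixels, amid what is visible of it).
- pinpoint(target, picture): "uv" ([column, row] in pixels: a listed point, or the origin of a listed thing).
The state is a dict: "clock": time; "q": joint angles; "qd": joint speeds; "joint_torque": joint torques, N m; "tool_pos": TCP position; "eef_rot": TCP orientation; "contact_force": force on the tool from outside, world axes, zero at the start; "moment": the same for the moment, N m; "opening": opening from 0.0 (shut) to 1.0 (fully open).
Only numpy, scipy, OpenCV 4.12 (cv2) and the standard library are available. Lean on these libraries where they do the work, as an engineer would, in place of code of your own. Each camera call takes 0.05 s, during which the arm holds its last target.

## Working session

There is one attempt and no reset: what is moved stays moved. The work goes in short steps, Python scripts to look and compute and a shell command to move; the robot and the scene stay as the last step left them, time stands still between calls to the robot, and variables do not carry over. Pictures are saved under pics/ and viewed, and the job is handed in when it is done.

```bash
ls; mkdir -p pics; cat > h.py <<'E'
import numpy as np,cv2
from plant import *
def save(p,n): cv2.imwrite('pics/'+n+'.png',p['frame'][:,:,::-1])
def w(p,uv,z=None):
    K=p['mtx'];T=np.linalg.inv(p['camera_from_world'])
    r=np.linalg.inv(K)@[uv[0],uv[1],1]
    if z is None:
        d=p['depth'][int(round(uv[1])),int(round(uv[0]))]; return (T@[*(r*d),1])[:3]
    d=T[:3,:3]@r; o=T[:3,3]; return o+d*(z-o[2])/d[2]
def proj(p,X):
    c=p['camera_from_world']@[*X,1]; q=p['mtx']@c[:3]; return q[:2]/q[2]
E
python3 - <<'E'
from h import *
s=get_state();print({k:np.round(v,3) for k,v in s.items()})
for n in['side','top','wrist']:
    p=snapshot(n);save(p,n+'0')
    print(n,np.round(np.linalg.inv(p['camera_from_world'])[:3],2).tolist())
    for t in['stop_button_top','release_button_top','start_button_top','spindle_end','pulley_hub_top','pulley_screw','drive']:
        print(t,[(np.round(d['uv']).tolist(),round(d['conf'],2)) for d in pinpoint(t,p)])
E
```

```text
pics
{'clock': np.float64(0.0), 'q': array([ 1.155,  0.69 , -0.195,  1.566,  0.157,  0.903, -0.215]), 'qd': array([-0.   , -0.   ,  0.   , -0.   , -0.   ,  0.001,  0.001]), 'joint_torque': array([ 1.0000e-03, -5.2756e+01, -1.2670e+00, -1.5343e+01, -5.3000e-02,
        6.0000e-03,  0.0000e+00]), 'tool_pos': array([ 0.271, -0.562,  0.246]), 'eef_rot': array([ 0.847, -0.532, -0.001, -0.   ]), 'contact_force': array([ 0.222, -0.075, -0.292]), 'moment': array([0.007, 0.015, 0.031]), 'opening': np.float64(0.996)}
side [[-0.68, 0.56, -0.48, 1.18], [0.74, 0.52, -0.43, 0.54], [0.01, -0.64, -0.77, 1.19]]
stop_button_top [([180.0, 155.0], 0.6), ([296.0, 211.0], 0.54)]
release_button_top [([160.0, 148.0], 0.58), ([272.0, 200.0], 0.42)]
start_button_top [([385.0, 313.0], 0.49), ([284.0, 204.0], 0.47), ([171.0, 149.0], 0.34)]
spindle_end [([296.0, 241.0], 0.43)]
pulley_hub_top [([388.0, 310.0], 0.75)]
pulley_screw [([394.0, 312.0], 0.79)]
drive []
top [[0.01, -0.99, 0.15, 0.3], [-1.0, -0.01, 0.01, -0.08], [-0.01, -0.15, -0.99, 1.54]]
stop_button_top [([395.0, 198.0], 0.44), ([233.0, 179.0], 0.42), ([261.0, 217.0], 0.41)]
release_button_top [([429.0, 194.0], 0.55), ([294.0, 215.0], 0.44)]
start_button_top [([294.0, 216.0], 0.52), ([280.0, 217.0], 0.5), ([413.0, 199.0], 0.42), ([154.0, 200.0], 0.41)]
spindle_end []
pulley_hub_top [([157.0, 198.0], 0.48)]
pulley_screw [([149.0, 206.0], 0.68)]
drive [([237.0, 189.0], 0.56)]
wrist [[0.43, -0.87, -0.24, 0.33], [-0.9, -0.42, -0.12, -0.53], [0.0, 0.27, -0.96, 0.38]]
stop_button_top []
release_button_top []
start_button_top []
spindle_end []
pulley_hub_top []
pulley_screw []
drive []
```

View pics/side0.png

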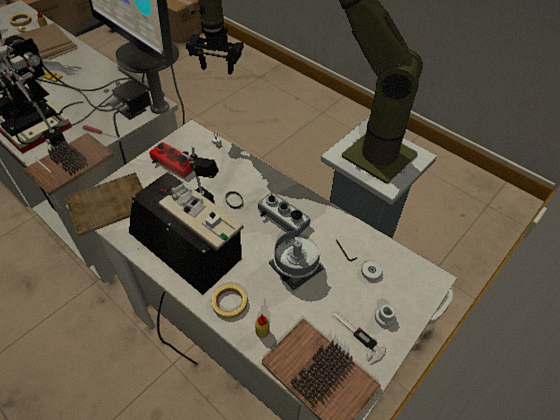

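View pics/top0.png

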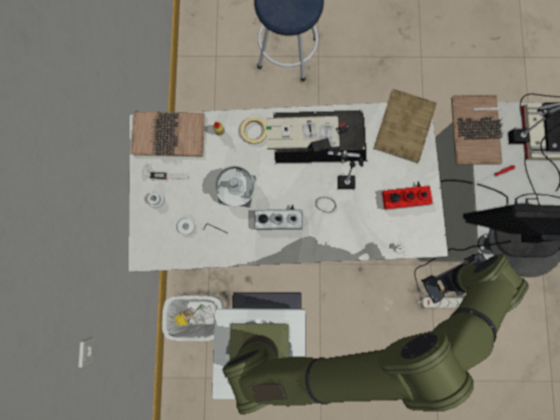

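```bash
python3 - <<'E'
from h import *
a=cv2.imread('pics/top0.png');cv2.imwrite('pics/top0c.png',cv2.resize(a[130:270,110:460],(800,320),interpolation=cv2.INTER_CUBIC))
a=cv2.imread('pics/side0.png');cv2.imwrite('pics/side0c.png',cv2.resize(a[120:345,130:430],(800,600),interpolation=cv2.INTER_CUBIC))
E
```

```text
(no output)
```

View pics/top0c.png

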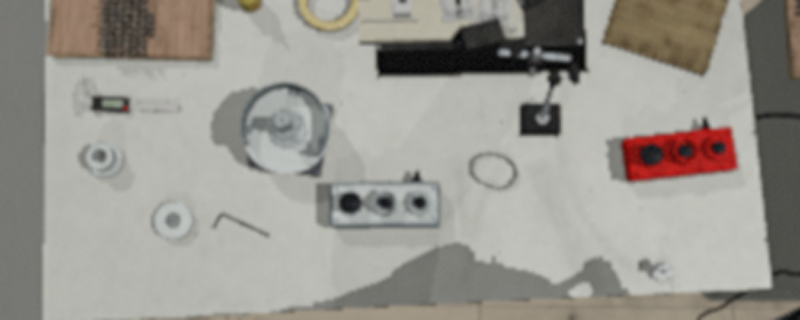

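View pics/side0c.png

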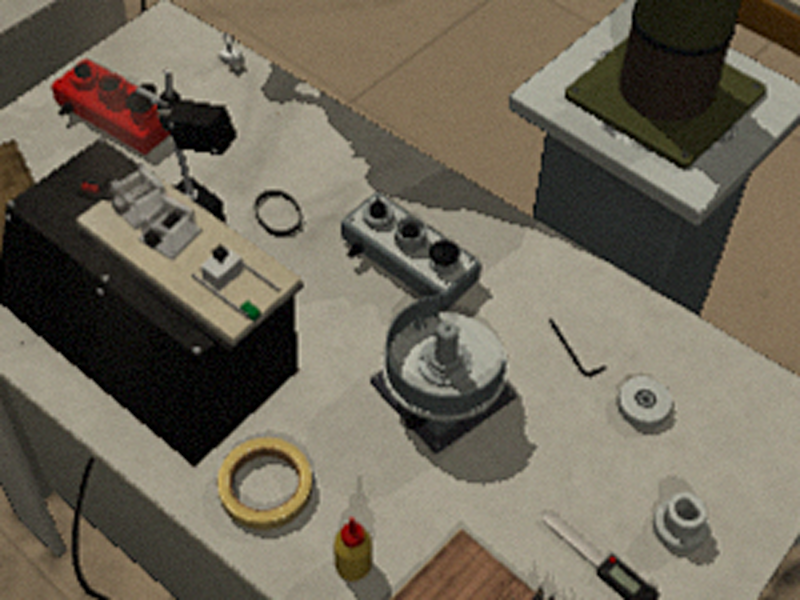

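The top picture shows two stations. The grey one has its stop mushroom at (262,217) and its release button at (294,216). The red look-alike is at (395–429,196), so I'll use the grey one. The drive is at (235,187), the hubbed pulley at (154,199), and the plain pulley, which isn't used, at (185,227).

```bash
python3 - <<'E'
from h import *
p=snapshot('top')
for n,t,z,ok in[('stop','stop_button_top',.0685,0),('rel','release_button_top',.058,0),('start','start_button_top',.058,0),('drive','drive',0,0),('hub','pulley_hub_top',.042,0),('screw','pulley_screw',.03,0),('spin','spindle_end',.124,0)]:
    for d in pinpoint(t,p): print(n,np.round(d['uv'],1),round(d['conf'],2),np.round(w(p,d['uv'],z),4))
    for d in boxes_of(t,p)[:3]: print('  box',n,np.round(d['uv'],1),round(d['conf'],2),np.round(w(p,d['uv'],z),4))
s=snapshot('side')
for n,t,z,ok in[('stop','stop_button_top',.0685,0),('rel','release_button_top',.058,0),('hub','pulley_hub_top',.042,0),('screw','pulley_screw',.03,0),('spin','spindle_end',.124,0)]:
    for d in pinpoint(t,s): print('side',n,np.round(d['uv'],1),round(d['conf'],2),np.round(w(s,d['uv'],z),4))
# depth points by height
for nm,q in(('top',p),('side',s)):
    v,u=np.mgrid[0:420,0:560];D=q['depth'];K=q['mtx'];T=np.linalg.inv(q['camera_from_world'])
    r=np.linalg.inv(K)@np.stack([u.ravel(),v.ravel(),np.ones(u.size)]);P=(T[:3,:3]@(r*D.ravel())).T+T[:3,3]
    P=P[D.ravel()>0]
    np.save(nm+'P.npy',P)
E
```

```text
stop [261.9 216. ] 0.53 [ 0.4714 -0.0071  0.0685]
stop [394.3 195.2] 0.38 [ 0.5479 -0.4682  0.0685]
  box stop [232.8 183.5] 0.7 [0.5856 0.0969 0.0685]
  box stop [262.  218.8] 0.55 [ 0.4616 -0.0076  0.0685]
rel [426.4 195.7] 0.47 [ 0.5487 -0.5834  0.058 ]
rel [292.8 219. ] 0.39 [ 0.4629 -0.1146  0.058 ]
  box rel [233.8 182.4] 0.36 [0.5916 0.0947 0.058 ]
start [408.1 198.2] 0.54 [ 0.5393 -0.5189  0.058 ]
start [276.6 216.9] 0.43 [ 0.4698 -0.058   0.058 ]
drive [238.5 190.6] 0.89 [0.5726 0.0836 0.    ]
drive [151.1 203.8] 0.75 [0.5214 0.4023 0.    ]
drive [230.  177.6] 0.7 [0.6211 0.116  0.    ]
drive [155.6 199.5] 0.27 [0.5374 0.3866 0.    ]
  box drive [237. 186.] 0.68 [0.5898 0.0895 0.    ]
  box drive [154.  200.7] 0.46 [0.5329 0.3922 0.    ]
hub [154.9 197. ] 0.53 [0.5399 0.3768 0.042 ]
  box hub [156.1 197.2] 0.66 [0.5392 0.3725 0.042 ]
screw [152.4 203.4] 0.72 [0.5185 0.3883 0.03  ]
screw [260.5 215.7] 0.43 [ 4.77e-01 -2.00e-04  3.00e-02]
  box screw [154.9 200.2] 0.66 [0.5302 0.3799 0.03  ]
spin [157.  198.8] 0.73 [0.5204 0.3444 0.124 ]
spin [150.7 204.7] 0.7 [0.5002 0.3645 0.124 ]
spin [233.1 180. ] 0.43 [0.5867 0.0895 0.124 ]
  box spin [236.1 185.4] 0.3 [0.5682 0.0789 0.124 ]
side stop [297.9 209.7] 0.51 [ 0.4481 -0.0148  0.0685]
side rel [271.6 195.6] 0.61 [ 0.4549 -0.1217  0.058 ]
side rel [159.5 147.3] 0.37 [ 0.5613 -0.5702  0.058 ]
side hub [388.4 312. ] 0.67 [0.5356 0.3887 0.042 ]
side screw [394.3 309.1] 0.55 [0.5103 0.3943 0.03  ]
side spin [294.1 239.4] 0.69 [0.5747 0.076  0.124 ]
```

```bash
python3 - <<'E'
from h import *
P=np.load('sideP.npy');Q=np.load('topP.npy')
for nm,A in(('side',P),('top',Q)):
    B=A[(A[:,2]>.1)&(A[:,0]>.3)&(A[:,0]<.8)&(abs(A[:,1])<.7)]
    k=np.round(B[:,:2]/.05).astype(int)
    print(nm)
    for kk in np.unique(k,axis=0):
        m=(k==kk).all(1)
        if m.sum()>3: print((kk*.05).round(2).tolist(),B[m,2].max().round(3),end='; ')
    print()
# drive: wall pts
for nm,A in(('side',P),('top',Q)):
    B=A[(A[:,2]>.085)&(A[:,2]<.1)&(np.hypot(A[:,0]-.58,A[:,1]-.085)<.11)]
    print(nm,len(B),B.mean(0)); print(np.round(B[::6,:2],3).tolist())
    B=A[(A[:,2]>.105)&(np.hypot(A[:,0]-.58,A[:,1]-.085)<.05)]
    print('spin',len(B),np.round(B,3).tolist()[:20])
def tl(dx,dy): print(dx*.435-dy*.901,-.901*dx-.434*dy)
tl(.43-.272,-.03+.563)
E
```

```text
side
[0.3, -0.65] 0.35; [0.3, -0.6] 0.502; [0.3, -0.55] 0.512; [0.3, 0.55] 0.464; [0.35, -0.7] 0.252; [0.35, -0.65] 0.353; [0.35, -0.6] 0.35; [0.35, 0.55] 0.506; [0.4, -0.7] 0.253; [0.4, -0.6] 0.542; [0.4, 0.55] 0.549; [0.45, -0.7] 0.515; [0.45, -0.65] 0.531; [0.45, -0.6] 0.549; [0.45, 0.55] 0.59; [0.5, 0.55] 0.637; [0.55, 0.1] 0.127; [0.55, 0.55] 0.678; [0.6, -0.35] 0.24; [0.6, -0.3] 0.24; [0.6, 0.1] 0.13; [0.6, 0.55] 0.713; [0.65, -0.3] 0.265; [0.65, -0.25] 0.311; [0.65, -0.2] 0.32; [0.65, -0.15] 0.324; [0.65, -0.05] 0.202; [0.65, 0.55] 0.75; [0.7, -0.35] 0.192; [0.7, -0.3] 0.19; [0.7, -0.25] 0.243; [0.7, -0.2] 0.308; [0.7, -0.15] 0.245; [0.7, -0.1] 0.246; [0.7, -0.05] 0.23; [0.7, 0.0] 0.207; [0.7, 0.55] 0.792; [0.75, -0.35] 0.191; [0.75, -0.3] 0.225; [0.75, -0.25] 0.245; [0.75, -0.2] 0.245; [0.75, -0.15] 0.245; [0.75, -0.1] 0.249; [0.75, -0.05] 0.231; [0.75, 0.0] 0.216; [0.75, 0.55] 0.833; [0.8, -0.35] 0.189; [0.8, -0.3] 0.19; [0.8, -0.25] 0.207; [0.8, -0.2] 0.207; [0.8, -0.15] 0.207; [0.8, -0.1] 0.209; [0.8, -0.05] 0.207; [0.8, 0.0] 0.193; [0.8, 0.15] 0.108; [0.8, 0.55] 0.85; 
to
[... 2304 characters left out ...]
.636, 0.063], [0.633, 0.053], [0.626, 0.133], [0.617, 0.139], [0.612, 0.144], [0.599, 0.152], [0.588, 0.152], [0.578, 0.155], [0.57, 0.154], [0.569, 0.156], [0.565, 0.027], [0.553, 0.147], [0.541, 0.037]]
spin 43 [[0.59, 0.09, 0.124], [0.587, 0.097, 0.123], [0.586, 0.093, 0.126], [0.587, 0.09, 0.123], [0.587, 0.087, 0.121], [0.587, 0.083, 0.125], [0.582, 0.099, 0.128], [0.583, 0.096, 0.127], [0.584, 0.093, 0.122], [0.583, 0.09, 0.123], [0.583, 0.086, 0.123], [0.585, 0.084, 0.117], [0.584, 0.08, 0.121], [0.58, 0.1, 0.121], [0.579, 0.096, 0.13], [0.58, 0.093, 0.122], [0.58, 0.09, 0.124], [0.58, 0.087, 0.122], [0.58, 0.083, 0.125], [0.58, 0.079, 0.125]]
-0.41150299999999995 -0.37367999999999996
```

```bash
python3 -m creep '[{"hand":0.0,"slide":[-0.037,-0.039,0],"turn":0},{"hand":0.0,"slide":[-0.037,-0.039,0],"turn":0},{"hand":0.0,"slide":[-0.037,-0.039,0],"turn":0},{"hand":0.0,"slide":[-0.037,-0.039,0],"turn":0},{"hand":0.0,"slide":[-0.037,-0.039,0],"turn":0}]'; python3 -m creep '[{"hand":0.0,"slide":[-0.037,-0.039,0],"turn":0},{"hand":0.0,"slide":[-0.037,-0.039,0],"turn":0},{"hand":0.0,"slide":[-0.037,-0.039,0],"turn":0},{"hand":0.0,"slide":[-0.037,-0.039,0],"turn":0},{"hand":0.0,"slide":[-0.037,-0.039,0],"turn":0}]'
python3 - <<'E'
from h import *
s=get_state();print(s['clock'],s['tool_pos'],s['eef_rot'])
p=snapshot('wrist');save(p,'w1')
for t,z in[('stop_button_top',.0685),('release_button_top',.058),('start_button_top',.058),('spindle_end',.124)]:
    for d in pinpoint(t,p): print(t,np.round(d['uv'],1),round(d['conf'],2),np.round(w(p,d['uv'],z),4),np.round(w(p,d['uv']),4))
E
```

```text
clock: 2.88
tool_pos: [0.3677, -0.3099, 0.247]
eef_rot: [0.847, -0.532, 0.001, -0.0]
contact_force: [0.3, 0.4, 0.4]
opening: 0.457
clock: 3.5
tool_pos: [0.4628, -0.0584, 0.247]
eef_rot: [0.847, -0.532, 0.0, -0.0]
contact_force: [1.4, -0.2, 0.6]
opening: 0.003
3.5 [ 0.46284887 -0.05843189  0.24697054] [ 8.46967332e-01 -5.31644715e-01  4.55778780e-04 -1.65225772e-04]
stop_button_top [244.1 167. ] 0.98 [ 0.4657 -0.012   0.0685] [ 0.4656 -0.012   0.0681]
release_button_top [330.  210.6] 0.81 [ 0.4606 -0.1195  0.058 ] [ 0.4614 -0.1183  0.0621]
start_button_top [285.1 187. ] 0.51 [ 0.4631 -0.0615  0.058 ] [ 0.4638 -0.0612  0.0614]
```

View pics/w1.png

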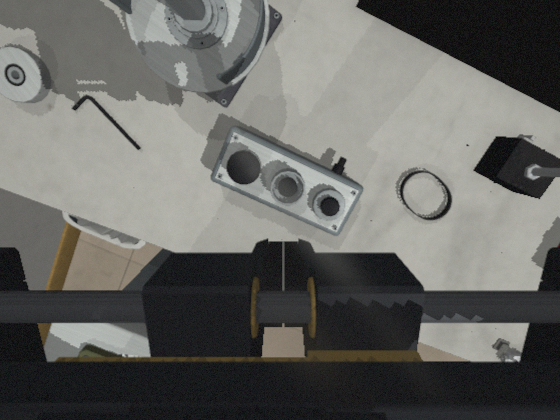

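The wrist picture shows the grey station: stop mushroom at (244,167), shrouded start at (287,187), bare release at (329,206). Next I'll press stop.

```bash
python3 -m creep '[{"hand":0.0,"slide":[-0.0406,-0.0229,0],"turn":0},{"hand":0.0,"slide":[0,0,0.053],"turn":0},{"hand":0.0,"slide":[0,0,0.053],"turn":0},{"hand":0.0,"slide":[0,0,0.050],"turn":0},{"hand":0.0,"slide":[0,0,0],"turn":0}]'
```

```text
clock: 4.38
tool_pos: [0.4624, -0.0155, 0.0881]
eef_rot: [0.846, -0.533, -0.003, 0.003]
contact_force: [-0.0, 0.4, 0.8]
opening: 0.004
```

```bash
python3 -m creep '[{"hand":0.0,"slide":[0.0,0.0,0],"turn":0},{"hand":0.0,"slide":[0,0,0.0],"turn":0}]'; python3 -c "
from h import *
p=snapshot('wrist');save(p,'w2')"
```

```text
clock: 4.62
tool_pos: [0.4665, -0.0141, 0.0929]
eef_rot: [0.847, -0.532, 0.002, -0.001]
contact_force: [0.0, -0.1, 0.1]
opening: 0.006
```

View pics/w2.png

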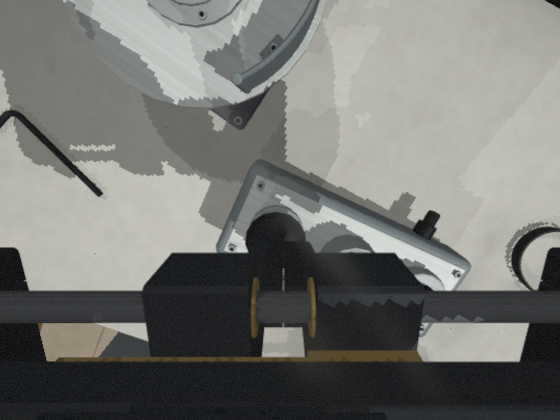

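The closed fingers hang over the mushroom (around (280,230)). Pressing it now.

```bash
python3 -m creep '[{"hand":0.0,"slide":[0,0,0.012],"turn":0},{"hand":0.0,"slide":[0,0,0.006],"turn":0},{"hand":0.0,"slide":[0,0,0.0025],"turn":0},{"hand":0.0,"slide":[0,0,0.0],"turn":0}]'
```

```text
clock: 5.18
tool_pos: [0.4658, -0.0135, 0.0706]
eef_rot: [0.847, -0.532, 0.001, -0.0]
contact_force: [0.8, -0.1, 6.8]
opening: 0.007
```

```bash
python3 -m creep '[{"hand":0.0,"slide":[0,0,0.0010],"turn":0},{"hand":0.0,"slide":[0,0,0.0],"turn":0}]';  python3 -m creep '[{"hand":0.0,"slide":[0,0,-0.02],"turn":0},{"hand":0.0,"slide":[0,0,-0.04],"turn":0},{"hand":0.0,"slide":[0,0,-0.04],"turn":0},{"hand":0.0,"slide":[0,0,0],"turn":0}]'
python3 - <<'E'
from h import *
s=get_state();x,y=s['tool_pos'][:2]
p=snapshot('wrist');save(p,'w3')
for t,z in[('stop_button_top',.0685),('release_button_top',.058),('start_button_top',.058)]:
    for d in pinpoint(t,p): print(t,np.round(d['uv'],1),round(d['conf'],2),np.round(w(p,d['uv'],z),4),np.round(w(p,d['uv']),4))
E
```

```text
clock: 5.42
tool_pos: [0.4658, -0.0135, 0.0703]
eef_rot: [0.847, -0.532, 0.001, -0.001]
contact_force: [-0.5, 0.0, 16.2]
opening: 0.007
clock: 5.92
tool_pos: [0.4663, -0.0135, 0.1711]
eef_rot: [0.847, -0.532, 0.002, -0.001]
contact_force: [0.2, 0.3, 0.2]
opening: 0.002
stop_button_top [280.9 208.6] 0.82 [ 0.4649 -0.0128  0.0685] [ 0.4646 -0.013   0.0674]
release_button_top [382.5 254.9] 0.83 [ 0.4627 -0.1164  0.058 ] [ 0.5078 -0.0235  0.2343]
start_button_top [336.1 228.8] 0.62 [ 0.4666 -0.0663  0.058 ] [ 0.4676 -0.0649  0.0623]
```

View pics/w3.png

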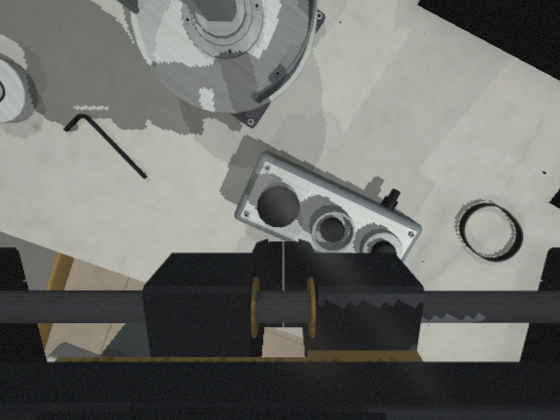

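Stop bottomed at 16 N and has sprung back: its top is at (279,205) with depth height 0.067. On to the release button, which shows at (382,245).

```bash
python3 -m creep '[{"hand":0.0,"slide":[0.0464,0.0247,0],"turn":0},{"hand":0.0,"slide":[0.0464,0.0247,0],"turn":0},{"hand":0.0,"slide":[0,0,0],"turn":0},{"hand":0.0,"slide":[0,0,0],"turn":0}]'
python3 - <<'E'
from h import *
p=snapshot('wrist');save(p,'w4')
for t,z in[('stop_button_top',.0685),('release_button_top',.058),('start_button_top',.058)]:
    for d in pinpoint(t,p): print(t,np.round(d['uv'],1),round(d['conf'],2),np.round(w(p,d['uv'],z),4),np.round(w(p,d['uv']),4))
E
```

```text
clock: 6.62
tool_pos: [0.4604, -0.1179, 0.1683]
eef_rot: [0.847, -0.532, -0.001, 0.0]
contact_force: [0.3, 0.5, 0.6]
opening: 0.01
stop_button_top [162.  142.2] 0.63 [ 0.4675 -0.0104  0.0685] [ 0.4675 -0.0105  0.0687]
release_button_top [284.5 201.9] 0.93 [ 0.4631 -0.1182  0.058 ] [ 0.464  -0.1178  0.062 ]
start_button_top [228.4 172. ] 0.97 [ 0.466  -0.0649  0.058 ] [ 0.4668 -0.0653  0.0614]
```

View pics/w4.png

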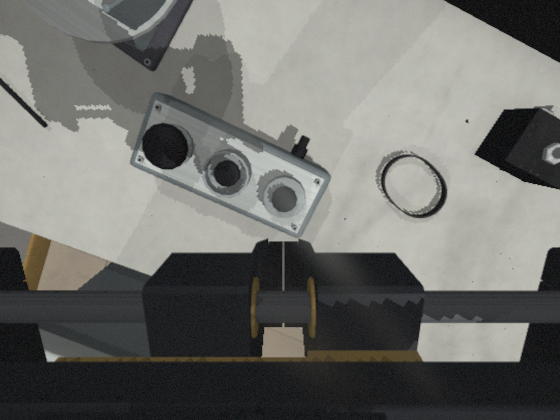

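```bash
python3 -m creep '[{"hand":0.0,"slide":[0.001,-0.0025,0.030],"turn":0},{"hand":0.0,"slide":[0,0,0.040],"turn":0},{"hand":0.0,"slide":[0,0,0.020],"turn":0},{"hand":0.0,"slide":[0,0,0.0],"turn":0},{"hand":0.0,"slide":[0,0,0.0],"turn":0}]'
python3 -m creep '[{"hand":0.0,"slide":[0,0,0.008],"turn":0},{"hand":0.0,"slide":[0,0,0.006],"turn":0},{"hand":0.0,"slide":[0,0,0.002],"turn":0},{"hand":0.0,"slide":[0,0,0.0],"turn":0}]'
```

```text
clock: 7.45
tool_pos: [0.4641, -0.1179, 0.0798]
eef_rot: [0.847, -0.531, 0.0, -0.0]
contact_force: [-0.7, 0.2, 0.6]
opening: 0.01
clock: 7.95
tool_pos: [0.4645, -0.1185, 0.0651]
eef_rot: [0.847, -0.532, 0.002, -0.001]
contact_force: [-1.7, 1.7, 22.7]
opening: 0.005
```

```bash
python3 - <<'E'
from h import *
s=get_state();print(s['contact_force'],s['moment'],s['tool_pos'])
p=snapshot('side');cv2.imwrite('pics/s5.png',cv2.resize(p['frame'][130:250,210:370,::-1],(800,600),interpolation=cv2.INTER_CUBIC))
p=snapshot('wrist');save(p,'w5')
E
```

```text
[-1.66549633  1.65244682 22.69430219] [0.29507473 0.4109844  0.04116018] [ 0.4644871  -0.11846212  0.06512332]
```

View pics/s5.png

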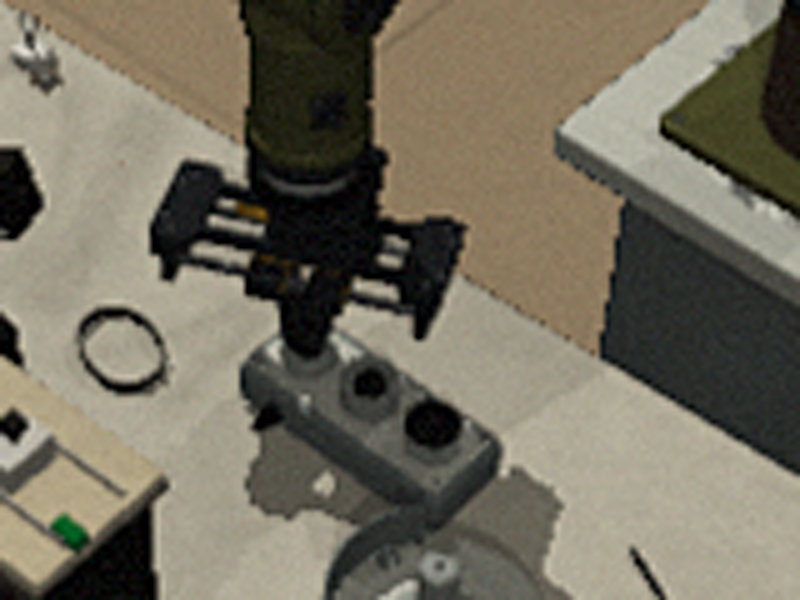

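View pics/w5.png

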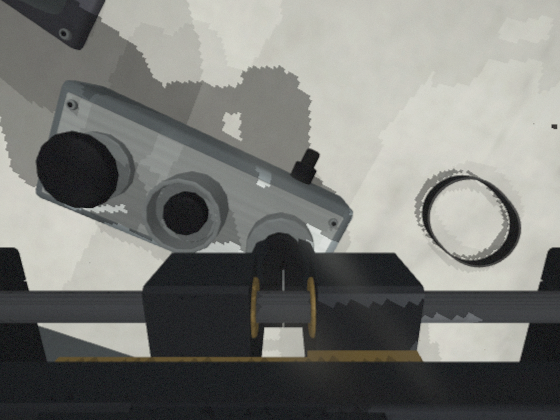

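```bash
python3 -m creep '[{"hand":0.0,"slide":[0,0,-0.02],"turn":0},{"hand":0.0,"slide":[0,0,-0.04],"turn":0},{"hand":0.0,"slide":[0,0,-0.04],"turn":0},{"hand":0.0,"slide":[0,0,0],"turn":0}]'
python3 - <<'E'
from h import *
p=snapshot('wrist');save(p,'w6');print(get_state()['tool_pos'])
cv2.imwrite('pics/w6c.png',cv2.resize(p['frame'][90:240,130:330,::-1],(800,600),interpolation=cv2.INTER_CUBIC))
for d in pinpoint('release_button_top',p)+pinpoint('start_button_top',p):
    u,v=np.round(d['uv']).astype(int);print(u,v)
    for dv in range(-24,25,3):
        print(' '.join('%5.1f'%(1000*w(p,(u+du,v+dv))[2]) for du in range(-30,31,4)))
E
```

```text
clock: 8.55
tool_pos: [0.4652, -0.1189, 0.1654]
eef_rot: [0.847, -0.532, 0.003, -0.001]
contact_force: [-0.2, -1.2, 0.7]
opening: 0.006
[ 0.46414871 -0.11869071  0.16401018]
278 208
 41.0  39.3  40.3  40.2  39.9  43.8  51.2  52.2  53.6  51.8  51.1  40.1  40.1  40.5  40.2  42.2
 40.0  40.6  39.4  40.6  47.1  51.5  52.9  51.5  52.5  51.7  52.3  50.9  41.3  40.4  40.6  40.3
 40.5  41.2  39.7  40.7  51.4  52.4  51.6  52.3  52.9  52.7  51.5  52.3  51.4  41.5  41.2  41.8
 41.5  40.4  40.9  43.6  51.9  51.8  52.6  56.4  58.7  55.7  51.5  52.4  52.2  41.1  40.8  40.6
 40.6  40.6  40.9  52.2  53.0  52.7  59.9  61.6  61.2  61.3  56.9  52.0  53.4  48.4  39.8  41.7
 40.5  41.5  41.2 303.3  52.5  57.2  61.2  61.6  61.2  62.3  60.8  51.8  51.9  51.9  40.3  40.5
 40.7  41.3  39.8  50.9  53.1  60.2  62.0  60.8  60.6  62.0  61.8  54.1  51.8  52.6  41.7  41.0
 41.1  39.6  40.4  53.4  51.9  61.2  61.6  61.5  62.1  60.5  60.1  58.3  53.5  52.8  40.9  40.7
 40.8  41.1  39.8  52.8  52.9  61.0  61.6  62.2  61.1  61.4  62.4  52.8  52.1  51.6  39.8  41.1
 39.8  39.5  38.6  51.5  52.6  52.6  61.8  61.4  60.1 
[... 1653 characters left out ...]
55.4  51.3  62.4  40.2  41.4
 40.9  41.4  39.5  59.4  52.1  52.6  61.3  60.9  61.6  61.9  60.6  52.3  52.7  63.6  39.3  40.7
 40.5  40.9  40.7  63.3  55.3  53.8  53.0  61.7  61.7  61.2  52.8  53.3  52.9  61.1  40.6  39.7
 40.7  40.3  40.1  63.0  60.7  54.4  52.1  51.9  52.9  51.9  53.3  53.1  63.2  40.5  41.9  39.3
 38.6  39.2  40.3  41.3  63.2  60.6  55.6  53.3  51.6  52.5  51.2  63.5  41.8  40.4  41.4  40.2
 -1.6  38.8  40.3  41.0  39.5  64.6  63.8  59.7  58.5  58.8  62.7  63.2  40.3  40.6  40.6  40.4
 -1.6   0.4  37.4  39.7  40.2  40.8  63.4  62.1  64.1  63.4  39.9  40.4  39.7  41.0  40.5  40.1
  0.6  -0.2  -2.0  -0.8  38.0  38.1  38.7  40.6  39.5  40.2  41.0  40.6  40.2  40.5  41.6  41.0
```

View pics/w6c.png

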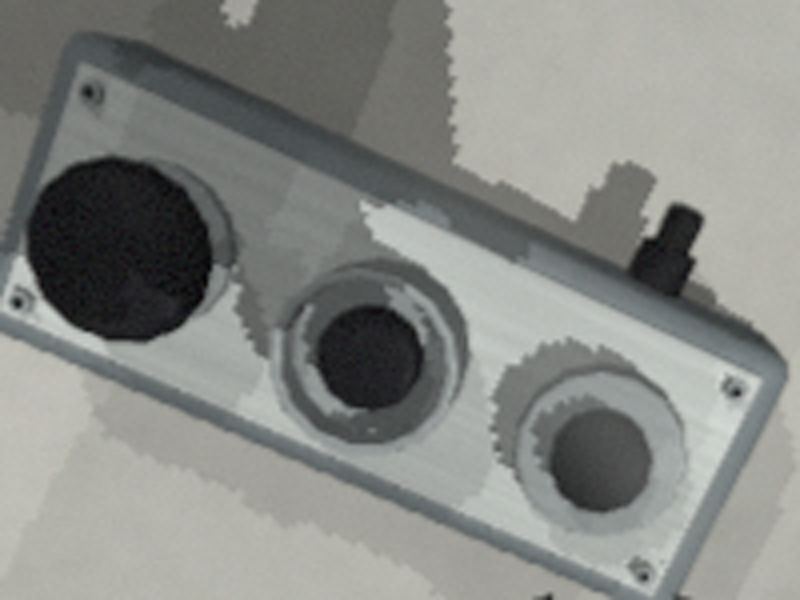

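The depth map shows the release button's top really at about 61.5 mm (start also at 61.5, base ring at 52), so stopping at 57 mm with 22.7 N is fully down; it is up again now. Next I'll look at the drive.

```bash
python3 -m creep '[{"hand":0.0,"slide":[-0.030,-0.034,-0.030],"turn":0},{"hand":0.0,"slide":[-0.030,-0.034,-0.030],"turn":0},{"hand":0.0,"slide":[-0.030,-0.034,-0.03],"turn":0},{"hand":0.04,"slide":[-0.030,-0.034,-0.02],"turn":0},{"hand":0.04,"slide":[0,0,0],"turn":0}]'
python3 -m creep '[{"hand":0.04,"slide":[0,0,0],"turn":0}]'
python3 - <<'E'
from h import *
p=snapshot('wrist');save(p,'w7');print(get_state()['tool_pos'])
for t,z in[('spindle_end',.124),('drive',0),('pulley_screw',.03)]:
    for d in pinpoint(t,p): print(t,np.round(d['uv'],1),round(d['conf'],2),np.round(w(p,d['uv'],z),4))
import pickle;pickle.dump(p,open('w7.pkl','wb'))
E
```

```text
clock: 9.32
tool_pos: [0.5353, 0.0536, 0.2731]
eef_rot: [0.849, -0.529, 0.0, -0.002]
contact_force: [0.2, -0.2, -1.2]
opening: 0.206
clock: 9.45
tool_pos: [0.5327, 0.0478, 0.2715]
eef_rot: [0.847, -0.532, -0.001, 0.002]
contact_force: [-0.9, -0.2, 0.4]
opening: 0.323
[0.53262314 0.04703292 0.27152906]
spindle_end [262.  129.5] 0.75 [0.5796 0.0913 0.124 ]
drive [266.7 129.3] 0.66 [0.576  0.0918 0.    ]
drive [16.1 64.8] 0.46 [0.5111 0.4072 0.    ]
pulley_screw [10.3 63. ] 0.6 [0.5162 0.3894 0.03  ]
pulley_screw [14.9 45.6] 0.49 [0.5368 0.3885 0.03  ]
```

View pics/w7.png

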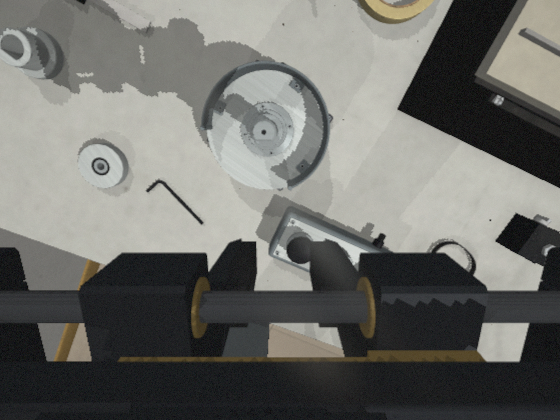

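```bash
python3 - <<'E'
from h import *
import pickle;p=pickle.load(open('w7.pkl','rb'))
cv2.imwrite('pics/w7c.png',cv2.resize(p['frame'][90:180,205:325,::-1],(800,600),interpolation=cv2.INTER_CUBIC))
v,u=np.mgrid[40:210,190:345];X=np.array([w(p,(a,b)) for a,b in zip(u.ravel(),v.ravel())]);
uv=np.stack([u.ravel(),v.ravel()],1)
m=(X[:,2]>.115)&(X[:,2]<.135)&(np.hypot(X[:,0]-.58,X[:,1]-.09)<.03)
S=X[m];print(m.sum(),S.mean(0),S.min(0),S.max(0))
for b in range(-180,180,15):
    pass
wl=(X[:,2]>.088)&(X[:,2]<.1);W=X[wl]
A=np.c_[2*W[:,:2],np.ones(len(W))];
r0=np.hypot(W[:,0]-.579,W[:,1]-.091);k=(r0>.052)
c=np.linalg.lstsq(A[k],(W[k,:2]**2).sum(1),rcond=None)[0];print('wall c',c[:2],np.sqrt(c[2]+c[0]**2+c[1]**2))
an=np.degrees(np.arctan2(W[k,1]-c[1],W[k,0]-c[0]))%360
print(np.histogram(an,bins=np.arange(0,365,5))[0])
# spindle top contour extents
q=S[:,:2]-S[:,:2].mean(0)
for a in range(0,360,15):
    d=[np.cos(np.radians(a)),np.sin(np.radians(a))];print(a,round(1000*np.percentile(q@d,99),1),end=' ')
E
```

```text
483 [0.57946196 0.09012504 0.12317404] [0.56753158 0.07801547 0.11544652] [0.58999978 0.10148438 0.12567848]
wall c [0.57844873 0.08967685] 0.06427041681840286
[21 22 20 22 23 19 21 22 22 20 23 20 22 21 21 22 20 21 20 21 23 20 30  0
  0  0  0  0  0  0  0  0  0  0  0  0  0  0  0  0  0  0  0  0  0 19 16 16
 19 15 15 15 17 15 19 16 17 18 16 18 20 15 19 18 17 19 20 17 21 17 21 19]
0 10.1 15 9.8 30 9.9 45 10.0 60 10.3 75 10.6 90 10.8 105 11.0 120 11.3 135 11.6 150 11.8 165 11.6 180 10.7 195 9.7 210 9.1 225 10.2 240 11.0 255 11.5 270 11.6 285 11.5 300 11.1 315 10.9 330 10.6 345 10.3
```

View pics/w7c.png

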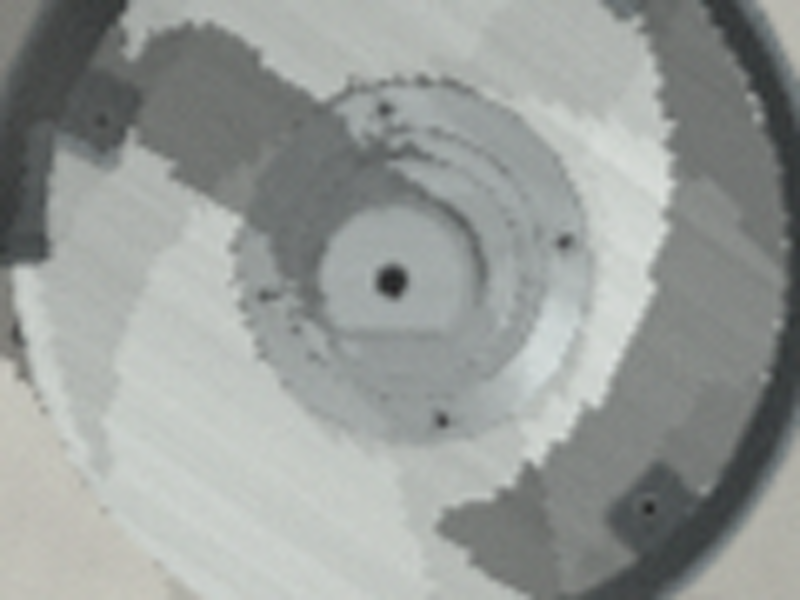

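The crop shows the spindle's D top centred at (392,280), with its flat facing straight down in the picture, which is tool +y at about 206°. The wall gap runs from 112° to 228°, so its middle is at 170°. The spindle therefore stands about +36° and must turn clockwise by that much.

```bash
python3 -m creep '[{"hand":0.06,"slide":[-0.0095,-0.030,0],"turn":0},{"hand":0.06,"slide":[-0.009,-0.030,0.02],"turn":0},{"hand":0.06,"slide":[0,0,0.05],"turn":0},{"hand":0.06,"slide":[0,0,0.02],"turn":0},{"hand":0.06,"slide":[0,0,0],"turn":0}]'
python3 -m creep '[{"hand":0.06,"slide":[0,0,0],"turn":0}]'
python3 - <<'E'
from h import *
p=snapshot('wrist');save(p,'w8')
s=get_state();print(s['tool_pos'],s['eef_rot'])
print(proj(p,s['tool_pos']))
for d in pinpoint('spindle_end',p): print(np.round(d['uv'],1),round(d['conf'],2),np.round(w(p,d['uv'],.124),4))
E
```

```text
clock: 10.28
tool_pos: [0.5785, 0.0903, 0.1813]
eef_rot: [0.847, -0.532, -0.002, 0.002]
contact_force: [0.0, 0.3, 0.9]
opening: 0.68
clock: 10.4
tool_pos: [0.5805, 0.0911, 0.184]
eef_rot: [0.847, -0.532, 0.001, -0.0]
contact_force: [-0.1, 0.6, 0.2]
opening: 0.677
[0.58071868 0.09128965 0.18437689] [ 8.46797361e-01 -5.31914464e-01  8.34507841e-04 -7.31904341e-04]
[282.38587704 262.41888518]
[280.8 225.2] 0.69 [0.5791 0.0917 0.124 ]
```

View pics/w8.png

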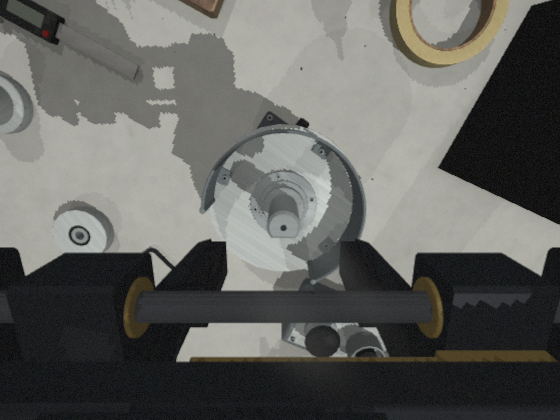

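```bash
python3 -m creep '[{"hand":0.06,"slide":[0,0.001,0.04],"turn":0},{"hand":0.06,"slide":[0,0,0.025],"turn":0},{"hand":0.06,"slide":[0,0,0.0115],"turn":0},{"hand":0.06,"slide":[0,0,0],"turn":0}]' 20
python3 -m creep '[{"hand":0.015,"slide":[0,0,0],"turn":0},{"hand":0.015,"slide":[0,0,0],"turn":0},{"hand":0.015,"slide":[0,0,0],"turn":0},{"hand":0.015,"slide":[0,0,0],"turn":0},{"hand":0.015,"slide":[0,0,0],"turn":0}]' 20
```

```text
clock: 11.0
tool_pos: [0.5792, 0.0911, 0.1069]
eef_rot: [0.847, -0.532, 0.0, -0.0]
contact_force: [-0.1, 0.2, -0.6]
opening: 0.68
clock: 11.62
tool_pos: [0.5796, 0.0904, 0.1071]
eef_rot: [0.847, -0.532, 0.001, 0.0]
contact_force: [0.7, -1.5, 2.4]
opening: 0.262
```

```bash
python3 -m creep '[{"hand":0.015,"slide":[0,0,0],"turn":6},{"hand":0.015,"slide":[0,0,0],"turn":6},{"hand":0.015,"slide":[0,0,0],"turn":6},{"hand":0.015,"slide":[0,0,0],"turn":6},{"hand":0.015,"slide":[0,0,0],"turn":6}]' 20
python3 -m creep '[{"hand":0.015,"slide":[0,0,0],"turn":6},{"hand":0.015,"slide":[0,0,0],"turn":0},{"hand":0.015,"slide":[0,0,0],"turn":0}]' 20
python3 - <<'E'
from h import *
s=get_state();print(s['moment'],s['contact_force'],s['q'][6],s['opening'])
p=snapshot('wrist');save(p,'w9')
E
```

```text
clock: 12.25
tool_pos: [0.5796, 0.0901, 0.107]
eef_rot: [-0.679, 0.734, -0.001, 0.0]
contact_force: [0.6, -2.8, 2.2]
opening: 0.266
clock: 12.62
tool_pos: [0.5796, 0.09, 0.107]
eef_rot: [-0.642, 0.767, -0.001, 0.0]
contact_force: [1.2, -4.2, 3.5]
opening: 0.26
[-0.83296219 -0.16260161 -0.09395102] [ 1.18647751 -4.23484268  3.45146554] -1.9204489813710808 0.2600980330182825
```

View pics/w9.png

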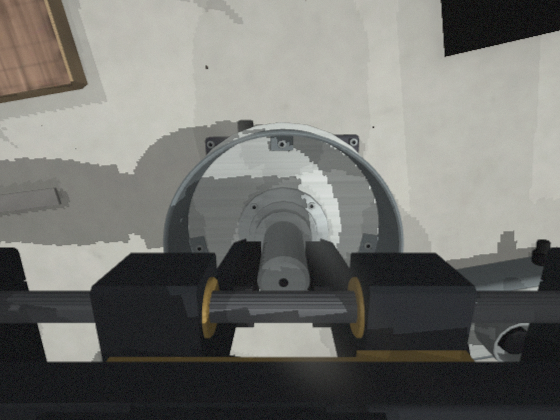

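The spindle is held at (283,283), and the guard now looks symmetric about the tool's axis. I'll let go, rise and check the flat.

```bash
python3 -m creep '[{"hand":0.06,"slide":[0,0,0],"turn":0},{"hand":0.06,"slide":[0,0,0],"turn":0},{"hand":0.06,"slide":[0,0.0,-0.03],"turn":0},{"hand":0.06,"slide":[0,0.03,-0.05],"turn":0},{"hand":0.06,"slide":[0,0.04,-0.045],"turn":0}]'
python3 -m creep '[{"hand":0.06,"slide":[0,0,0],"turn":0},{"hand":0.06,"slide":[0,0,0],"turn":0}]'
cat > an.py <<'E'
from h import *
import sys
p=snapshot('wrist');save(p,sys.argv[1])
s=get_state();print(s['tool_pos'],s['eef_rot'])
c0=p['camera_from_world'];uv=proj(p,[.579,.09,.124]);u,v=np.round(uv).astype(int)
cv2.imwrite('pics/'+sys.argv[1]+'c.png',cv2.resize(p['frame'][v-45:v+45,u-60:u+60,::-1],(800,600),interpolation=cv2.INTER_CUBIC));print('crop origin',u-60,v-45,'x6.67')
for t in['spindle_end']:
    for d in pinpoint(t,p): print(np.round(d['uv'],1),round(d['conf'],2),np.round(w(p,d['uv'],.124),4))
v,u=np.mgrid[max(0,v-85):min(419,v+100),max(0,u-100):min(559,u+100)];X=np.array([w(p,(a,b)) for a,b in zip(u.ravel(),v.ravel())])
m=(X[:,2]>.115)&(X[:,2]<.135)&(np.hypot(X[:,0]-.58,X[:,1]-.09)<.03);S=X[m]
W=X[(X[:,2]>.088)&(X[:,2]<.1)];r=np.hypot(W[:,0]-.579,W[:,1]-.09);W=W[(r>.055)&(r<.075)]
c=np.linalg.lstsq(np.c_[2*W[:,:2],np.ones(len(W))],(W[:,:2]**2).sum(1),rcond=None)[0];print('wall c',c[:2],np.sqrt(c[2]+c[0]**2+c[1]**2))
an=np.sort(np.degrees(np.arctan2(W[:,1]-c[1],W[:,0]-c[0]))%360);i=np.argmax(np.diff(an));print('gap',an[i],an[i+1],'mid',(an[i]+an[i+1])/2)
print('centroid',S.mean(0));q=S[:,:2]-S[:,:2].mean(0)
print([(a,round(1000*np.percentile(q@[np.cos(np.radians(a)),np.sin(np.radians(a))],99),1)) for a in range(100,260,10)])
E
python3 an.py w10
```

```text
clock: 13.3
tool_pos: [0.5095, 0.1046, 0.2326]
eef_rot: [-0.642, 0.767, 0.0, 0.0]
contact_force: [-0.1, 0.9, 0.4]
opening: 0.682
clock: 13.55
tool_pos: [0.5102, 0.1041, 0.2313]
eef_rot: [-0.642, 0.767, 0.0, 0.0]
contact_force: [-0.3, -0.5, -0.3]
opening: 0.681
[0.51030211 0.10373057 0.23076895] [-6.41452832e-01  7.67162338e-01  2.36806229e-04 -3.94937405e-04]
crop origin 224 75 x6.67
[281.8 122.4] 0.62 [0.5775 0.0921 0.124 ]
[ 62.3 196.3] 0.39 [0.5514 0.2844 0.124 ]
wall c [0.5785189  0.08962983] 0.06423733127818575
gap 114.90196342362907 226.54743463786718 mid 170.72469903074813
centroid [0.57958041 0.08948745 0.12322822]
[(100, np.float64(11.5)), (110, np.float64(11.6)), (120, np.float64(11.6)), (130, np.float64(11.3)), (140, np.float64(11.0)), (150, np.float64(10.4)), (160, np.float64(9.7)), (170, np.float64(9.1)), (180, np.float64(9.7)), (190, np.float64(10.4)), (200, np.float64(11.0)), (210, np.float64(11.5)), (220, np.float64(11.7)), (230, np.float64(11.8)), (240, np.float64(11.5)), (250, np.float64(11.3))]
```

View pics/w10c.png

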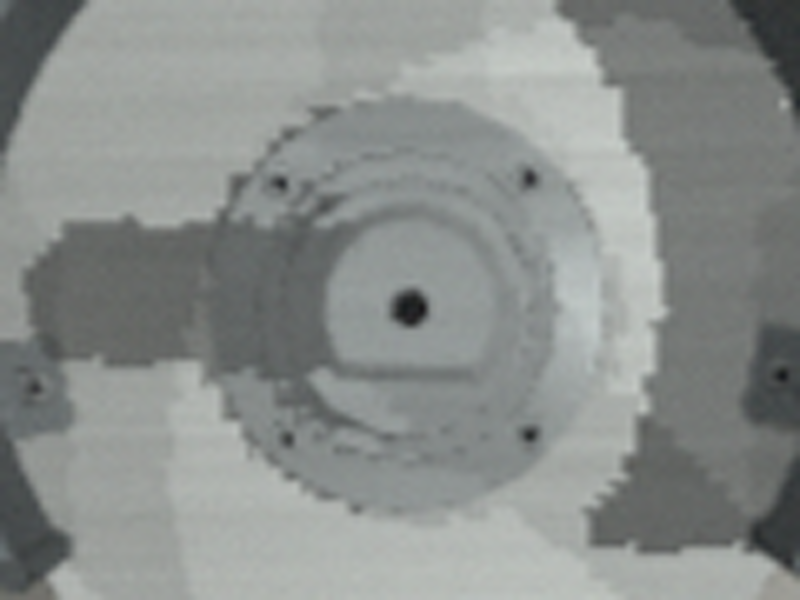

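The flat now faces straight down in the crop, at 170°, which matches the gap middle of 170.7°. Next I'll look at the pulley.

```bash
python3 -m creep '[{"hand":0.07,"slide":[-0.055,0.016,-0.004],"turn":0},{"hand":0.07,"slide":[-0.055,0.016,-0.004],"turn":0},{"hand":0.07,"slide":[-0.055,0.016,0],"turn":0},{"hand":0.07,"slide":[-0.055,0.016,0],"turn":0},{"hand":0.07,"slide":[-0.055,0.016,0],"turn":0}]'
python3 -m creep '[{"hand":0.07,"slide":[0,0,0],"turn":0},{"hand":0.07,"slide":[0,0,0],"turn":0}]'
python3 - <<'E'
from h import *
p=snapshot('wrist');save(p,'w11')
s=get_state();print(s['tool_pos'],s['eef_rot'],s['q'])
import pickle;pickle.dump(p,open('w11.pkl','wb'))
for t,z in(('pulley_hub_top',.042),('pulley_screw',.03),('pulley',0)):
    for d in pinpoint(t,p): print(t,np.round(d['uv'],1),round(d['conf'],2),np.round(w(p,d['uv'],z),4))
E
```

```text
clock: 14.28
tool_pos: [0.4802, 0.3899, 0.2379]
eef_rot: [-0.641, 0.767, -0.0, -0.001]
contact_force: [0.0, -0.0, 0.3]
opening: 0.796
clock: 14.52
tool_pos: [0.4805, 0.3873, 0.2381]
eef_rot: [-0.641, 0.767, -0.001, -0.001]
contact_force: [-0.5, -0.5, 0.4]
opening: 0.791
[0.48091798 0.38633467 0.23851238] [-0.64040279  0.76803785 -0.00081184 -0.00121647] [-0.82094059  0.68893442  0.12329079  1.60821999 -0.10189333  0.8532404
 -2.40979625]
pulley_hub_top [278.3 136.9] 0.87 [0.5334 0.3813 0.042 ]
pulley_hub_top [274.4 135. ] 0.72 [0.5361 0.3851 0.042 ]
pulley_screw [277.1 153.5] 0.77 [0.5149 0.3862 0.03  ]
pulley [276.1 135.2] 0.86 [0.534  0.3843 0.    ]
```

View pics/w11.png

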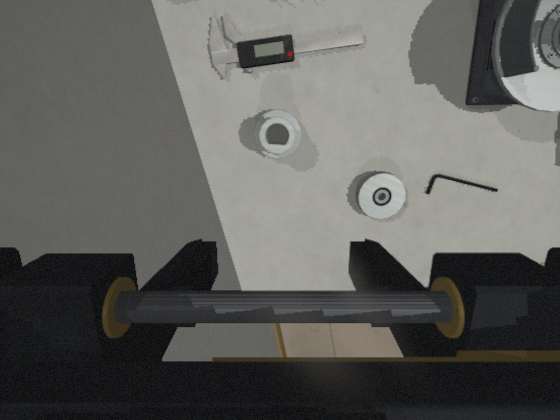

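```bash
python3 - <<'E'
from h import *
import pickle;p=pickle.load(open('w11.pkl','rb'))
cv2.imwrite('pics/w11c.png',cv2.resize(p['frame'][90:180,218:338,::-1],(800,600),interpolation=cv2.INTER_CUBIC))
v,u=np.mgrid[90:185,218:338];X=np.array([w(p,(a,b)) for a,b in zip(u.ravel(),v.ravel())])
H=X[(X[:,2]>.037)&(X[:,2]<.047)];print(len(H))
def circ(P):
    c=np.linalg.lstsq(np.c_[2*P[:,:2],np.ones(len(P))],(P[:,:2]**2).sum(1),rcond=None)[0];return c[:2],np.sqrt(c[2]+c[0]**2+c[1]**2)
m=(H[:,:2].max(0)+H[:,:2].min(0))/2;print('hub',m,np.ptp(H[:,:2],axis=0))
R=X[(X[:,2]>.009)&(X[:,2]<.02)];print('rim mid',(R[:,:2].max(0)+R[:,:2].min(0))/2,np.ptp(R[:,:2],axis=0))
E
```

```text
682
hub [0.53570879 0.38302005] [0.03944537 0.03955196]
rim mid [0.53583947 0.38308871] [0.05605752 0.05635575]
```

View pics/w11c.png

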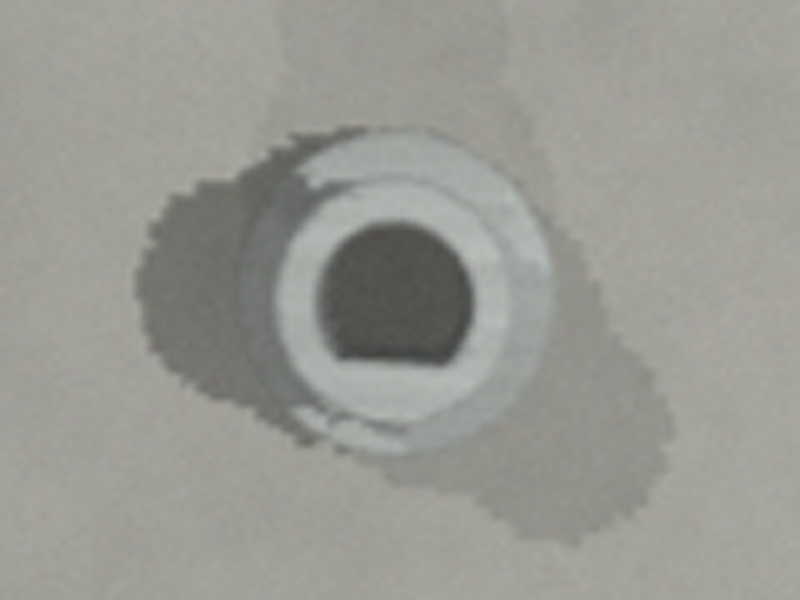

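```bash
cat > bore.py <<'E'
from h import *
def flat(p,uv0,z,half=22,thr=110,dark=True):
    u0,v0=np.round(uv0).astype(int)
    g=cv2.cvtColor(p['frame'],cv2.COLOR_RGB2GRAY);S=6
    c=cv2.resize(g[v0-half:v0+half,u0-half:u0+half],None,fx=S,fy=S,interpolation=cv2.INTER_CUBIC)
    t,b=cv2.threshold(c,thr,255,cv2.THRESH_BINARY_INV)
    n,l,st,ce=cv2.connectedComponentsWithStats(b);k=l[half*S,half*S]
    cs,_=cv2.findContours((l==k).astype(np.uint8),cv2.RETR_EXTERNAL,cv2.CHAIN_APPROX_NONE)
    cc=max(cs,key=cv2.contourArea)[:,0,:].astype(float);px=(cc+.5)/S-.5+[u0-half,v0-half]
    return np.array([w(p,q,z) for q in px])[:,:2],t
def fitD(P):
    from scipy.optimize import least_squares
    def f(q):
        d=P-q[:2];n=np.array([np.cos(q[2]),np.sin(q[2])])
        return np.maximum(np.hypot(*d.T)-q[3],d@n-q[4])
    best=None
    for a in np.radians(np.arange(0,360,20)):
        r=least_squares(f,[*P.mean(0),a,.0128,.0093],loss='soft_l1',f_scale=.0005,x_scale=[.001,.001,.1,.001,.001])
        if best is None or r.cost<best.cost:best=r
    return best.x,np.degrees(best.x[2])%360,best.cost
E
python3 - <<'E'
from bore import *
import pickle;p=pickle.load(open('w11.pkl','rb'))
for thr in(90,110,130):
    P,t=flat(p,(277,134),.042,thr=thr);x,a,c=fitD(P);print(thr,len(P),np.round(x,4),a,c)
E
```

```text
90 391 [0.5356 0.3821 2.8983 0.0116 0.0089] 166.06111592196478 1.5025368381271221e-05
110 396 [0.5356 0.3824 2.8933 0.0123 0.0092] 165.7738741768296 3.6473357706422718e-06
130 411 [0.5355 0.3825 2.8959 0.0128 0.0094] 165.92526105587376 2.0175124698660996e-06
```

In the crop the pulley's bore is at (397,290), with its flat facing down and the screw side at 166°. It is the hubbed one: the plain pulley, at (381,196) in the full picture, has no hub or screw. Approaching with a +3.7° turn.

```bash
python3 -m creep '[{"hand":0.07,"slide":[-0.0062,-0.0544,0],"turn":0},{"hand":0.07,"slide":[0,0,0.04],"turn":3.7},{"hand":0.07,"slide":[0,0,0.05],"turn":0},{"hand":0.07,"slide":[0,0,0.05],"turn":0},{"hand":0.07,"slide":[0,0,0],"turn":0}]'
python3 -m creep '[{"hand":0.07,"slide":[0,0,0],"turn":0},{"hand":0.07,"slide":[0,0,0],"turn":0}]'
python3 - <<'E'
from bore import *
p=snapshot('wrist');save(p,'w12')
s=get_state();print(s['tool_pos'],s['eef_rot'],s['q'][6])
uv=proj(p,[.5355,.3826,.042]);print(uv)
q=s['eef_rot'];print('ytool',np.degrees(np.arctan2(q[1]**2-q[0]**2,2*q[0]*q[1])))
try:
  P,t=flat(p,uv,.042,half=36,thr=110);x,a,c=fitD(P);print(np.round(x,4),a,c)
except Exception as e: print(e)
E
```

```text
clock: 15.35
tool_pos: [0.5326, 0.382, 0.0962]
eef_rot: [-0.616, 0.788, -0.0, -0.004]
contact_force: [-0.4, -0.8, 0.3]
opening: 0.794
clock: 15.6
tool_pos: [0.5365, 0.3856, 0.1024]
eef_rot: [-0.616, 0.788, -0.0, 0.002]
contact_force: [0.5, 0.1, 0.0]
opening: 0.794
[0.53625874 0.38555138 0.102219  ] [-6.16044627e-01  7.87708327e-01 -9.01689153e-05  2.14497084e-03] -2.390622510564386
[286.71439935 224.71184009]
ytool 166.0559346060723
[ 0.5428  0.3869 -0.0806  0.0204  0.0121] 355.3829489302978 0.0034233092078846685
```

View pics/w12.png

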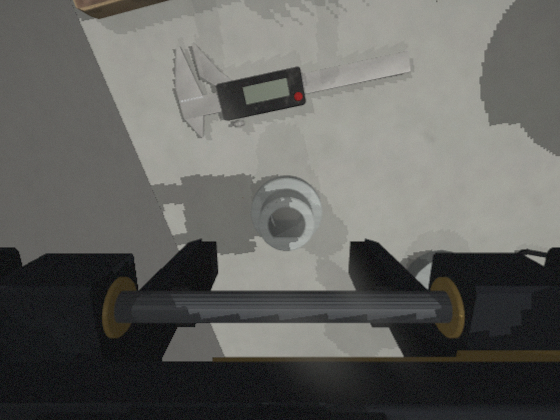

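```bash
python3 -m creep '[{"hand":0.07,"slide":[0.003,0,0.03],"turn":0},{"hand":0.07,"slide":[0,0,0.03],"turn":0},{"hand":0.07,"slide":[0,0,0.01],"turn":0},{"hand":0.07,"slide":[0,0,0],"turn":0},{"hand":0.07,"slide":[0,0,0],"turn":0}]'
python3 -c "
from h import *
p=snapshot('wrist');save(p,'w13');print(get_state()['tool_pos'])"
```

```text
clock: 16.27
tool_pos: [0.5351, 0.3825, 0.0312]
eef_rot: [-0.616, 0.788, -0.0, 0.001]
contact_force: [-0.1, -0.2, -0.2]
opening: 0.793
[0.5350734  0.38248269 0.03115852]
```

View pics/w13.png

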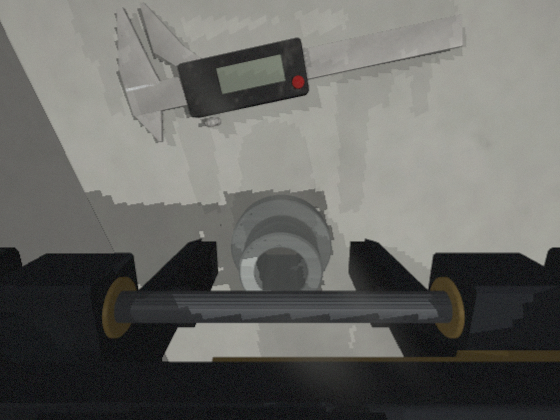

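The hub is centred between the fingers at (282,268). Gripping now.

```bash
python3 -m creep '[{"hand":0.07,"slide":[0,0,0.0055],"turn":0},{"hand":0.07,"slide":[0,0,0],"turn":0},{"hand":0.05,"slide":[0,0,0],"turn":0},{"hand":0.034,"slide":[0,0,0],"turn":0},{"hand":0.034,"slide":[0,0,0],"turn":0}]' 25
python3 -m creep '[{"hand":0.034,"slide":[0,0,0],"turn":0},{"hand":0.034,"slide":[0,0,0],"turn":0},{"hand":0.034,"slide":[0,0,0],"turn":0},{"hand":0.034,"slide":[0,0,0],"turn":0}]' 25
```

```text
clock: 16.95
tool_pos: [0.5342, 0.382, 0.0242]
eef_rot: [-0.616, 0.788, 0.0, 0.0]
contact_force: [0.5, 0.6, 0.1]
opening: 0.475
clock: 17.45
tool_pos: [0.5342, 0.3821, 0.0243]
eef_rot: [-0.616, 0.788, 0.0, 0.0]
contact_force: [0.3, 0.7, 0.1]
opening: 0.448
```

```bash
python3 -m creep '[{"hand":0.034,"slide":[0,0,-0.02],"turn":0},{"hand":0.034,"slide":[0,0,-0.05],"turn":0},{"hand":0.034,"slide":[0,0,-0.06],"turn":0},{"hand":0.034,"slide":[0,0,-0.055],"turn":0},{"hand":0.034,"slide":[0,0,0],"turn":0}]' 25
python3 -m creep '[{"hand":0.034,"slide":[0.0546,-0.0225,0],"turn":0},{"hand":0.034,"slide":[0.0546,-0.0225,0],"turn":0},{"hand":0.034,"slide":[0.0546,-0.0225,0],"turn":0},{"hand":0.034,"slide":[0.0546,-0.0225,0],"turn":0},{"hand":0.034,"slide":[0.0546,-0.0225,0],"turn":0}]' 25
python3 -m creep '[{"hand":0.034,"slide":[0,0,0],"turn":-4},{"hand":0.034,"slide":[0,0,0],"turn":0},{"hand":0.034,"slide":[0,0,0],"turn":0}]' 25
python3 - <<'E'
from h import *
p=snapshot('wrist');save(p,'w14')
s=get_state();print(s['tool_pos'],s['eef_rot'],s['q'][6],s['opening'])
import pickle;pickle.dump(p,open('w14.pkl','wb'))
for t in('pulley_hub_top','pulley_screw','spindle_end'):
    for d in pinpoint(t,p): print(t,np.round(d['uv'],1),round(d['conf'],2),np.round(w(p,d['uv'],s['tool_pos'][2]+.0177),4))
E
```

```text
clock: 18.08
tool_pos: [0.537, 0.3832, 0.2156]
eef_rot: [-0.616, 0.788, -0.0, 0.006]
contact_force: [1.0, -0.5, -1.2]
opening: 0.452
clock: 18.7
tool_pos: [0.5766, 0.0877, 0.2087]
eef_rot: [-0.616, 0.788, 0.0, -0.001]
contact_force: [0.5, 0.5, -1.1]
opening: 0.452
clock: 19.08
tool_pos: [0.5769, 0.091, 0.2088]
eef_rot: [-0.644, 0.765, 0.001, -0.0]
contact_force: [-0.1, 0.4, -0.5]
opening: 0.445
[0.57706092 0.09113621 0.20892934] [-6.43748207e-01  7.65237218e-01  4.48687995e-04 -2.10696844e-04] -1.926077985031403 0.44917350918859306
pulley_hub_top [284.3 275.8] 0.83 [0.5794 0.0894 0.2266]
pulley_screw [281.1 245.1] 0.3 [0.5941 0.0883 0.2266]
```

View pics/w14.png

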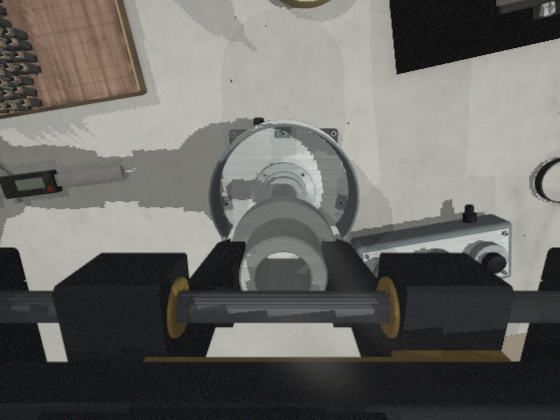

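```bash
cat > hub.py <<'E'
from h import *
from scipy.optimize import least_squares
def hub(p,tp,off=.0177):
    z=tp[2]+off;uv=proj(p,[tp[0],tp[1],z]);u0,v0=np.round(uv).astype(int)
    v,u=np.mgrid[v0-60:min(v0+60,418),u0-60:u0+60]
    X=np.array([w(p,(a,b)) for a,b in zip(u.ravel(),v.ravel())]);m=(abs(X[:,2]-z)<.006)
    M=m.reshape(v.shape).astype(np.uint8)
    n,l,st,ce=cv2.connectedComponentsWithStats(M);k=1+np.argmax(st[1:,4]);M=(l==k).astype(np.uint8)
    print('px bbox',st[k][:4]+[u0-60,v0-60,0,0],'meanz',X[(l==k).ravel(),2].mean())
    cs,_=cv2.findContours(M,cv2.RETR_EXTERNAL,cv2.CHAIN_APPROX_NONE)
    c=max(cs,key=cv2.contourArea)[:,0]+[u0-60,v0-60]
    P=np.array([w(p,q,z) for q in c])[:,:2]
    f=lambda q:np.hypot(*(P-q).T)-.0198
    r=least_squares(f,tp[:2],loss='cauchy',f_scale=.0004)
    return r.x,np.mean(abs(r.fun)<.0008)
E
python3 - <<'E'
from hub import *
import pickle;p=pickle.load(open('w14.pkl','rb'))
tp=np.array([0.57706,0.09114,0.2089]);c,fr=hub(p,tp);print(c,fr,'d',c-tp[:2])
cv2.imwrite('pics/w14c.png',cv2.resize(p['frame'][200:335,190:370,::-1],(800,600),interpolation=cv2.INTER_CUBIC))
E
```

```text
px bbox [221 232 120  58] meanz 0.22564713371502393
[0.57997585 0.09022231] 0.31362467866323906 d [ 0.00291585 -0.00091769]
```

View pics/w14c.png

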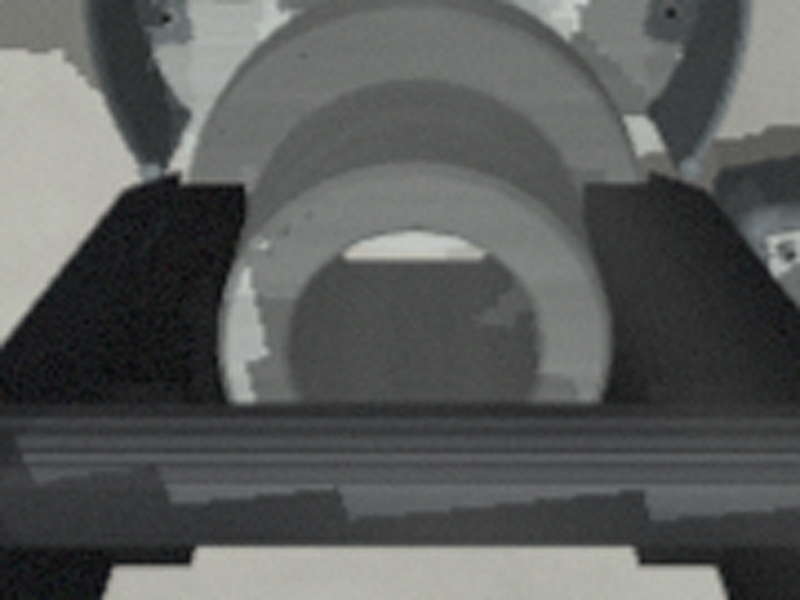

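```bash
python3 - <<'E'
from h import *
import pickle;p=pickle.load(open('w14.pkl','rb'))
for uv in((283.4,278.5),(283.4,277.5),(283.4,280)):print(w(p,uv,.2266))
tp=[.57706,.09114,.2266]
print(proj(p,tp))
T=np.array([.57706,.09114,.2266])
th=np.arange(0,360,10)*np.pi/180
# fit hub circle by projecting edges: predict top/left/right for candidate offsets in tool y
Y=np.array([-.985,.171,0])
for d in(-.003,-.002,-.001,0,.001):
    q=np.array([proj(p,T+Y*d+.02*np.array([np.cos(t),np.sin(t),0])) for t in th]);print(d,'top',q[:,1].min(),'L/R',q[:,0].min(),q[:,0].max())
print('seen top',200+160/4.444,'L',190+218/4.444,'R',190+612/4.444)
# rim: underside+14mm => z
for d in(-.003,-.002,-.001,0,.001):
    q=np.array([proj(p,np.array([T[0],T[1],.2266-.028])+Y*d+.0285*np.array([np.cos(t),np.sin(t),0])) for t in th]);print(d,'rim top',q[:,1].min())
print('seen rim',200+3/4.444)
E
```

```text
[0.57810236 0.09005775 0.2266    ]
[0.5785903  0.08997247 0.2266    ]
[0.57736861 0.09018598 0.2266    ]
[281.41337398 280.94236426]
-0.003 top 232.5450827946412 L/R 236.30187579953054 326.4707074978139
-0.002 top 234.74619452634124 L/R 236.39949292859274 326.3863186779482
-0.001 top 236.93806599708714 L/R 236.49671671110264 326.302269790096
0 top 239.1207552708871 L/R 236.59354951975453 326.2185587844329
0.001 top 241.29431992628267 L/R 236.6899937081982 326.13518362758236
seen top 236.003600360036 L 239.05490549054906 R 327.71377137713773
-0.003 rim top 197.27427801043615
-0.002 rim top 199.18111253253315
-0.001 rim top 201.08123621309258
0 rim top 202.9746844167077
0.001 rim top 204.861492259924
seen rim 200.67506750675068
```

The pulley sits upright in the grip, −1.2 mm along tool y, as measured before. Lowering to just above the spindle and checking from there.

```bash
python3 -m creep '[{"hand":0.034,"slide":[0.0008,-0.0004,0.03],"turn":0},{"hand":0.034,"slide":[0,0,0.02],"turn":0},{"hand":0.034,"slide":[0,0,0.004],"turn":0},{"hand":0.034,"slide":[0,0,0],"turn":0},{"hand":0.034,"slide":[0,0,0],"turn":0}]' 25
python3 - <<'E'
from h import *
s=get_state();print(s['tool_pos'],s['eef_rot'])
p=snapshot('side');cv2.imwrite('pics/s15.png',cv2.resize(p['frame'][190:280,236:356,::-1],(800,600),interpolation=cv2.INTER_CUBIC))
p=snapshot('wrist');save(p,'w15');cv2.imwrite('pics/w15c.png',cv2.resize(p['frame'][200:335,190:370,::-1],(800,600),interpolation=cv2.INTER_CUBIC))
E
```

```text
clock: 19.9
tool_pos: [0.5785, 0.0892, 0.1561]
eef_rot: [-0.643, 0.766, -0.0, 0.001]
contact_force: [-0.8, 0.2, -1.3]
opening: 0.447
[0.57854504 0.08915301 0.15613271] [-6.43306626e-01  7.65608093e-01 -4.88626915e-04  7.70177873e-04]
```

View pics/s15.png

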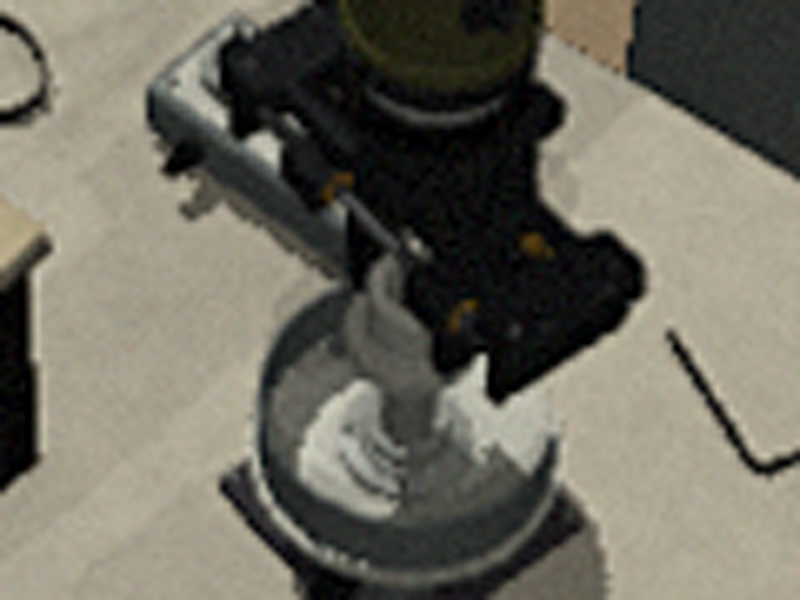

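View pics/w15c.png

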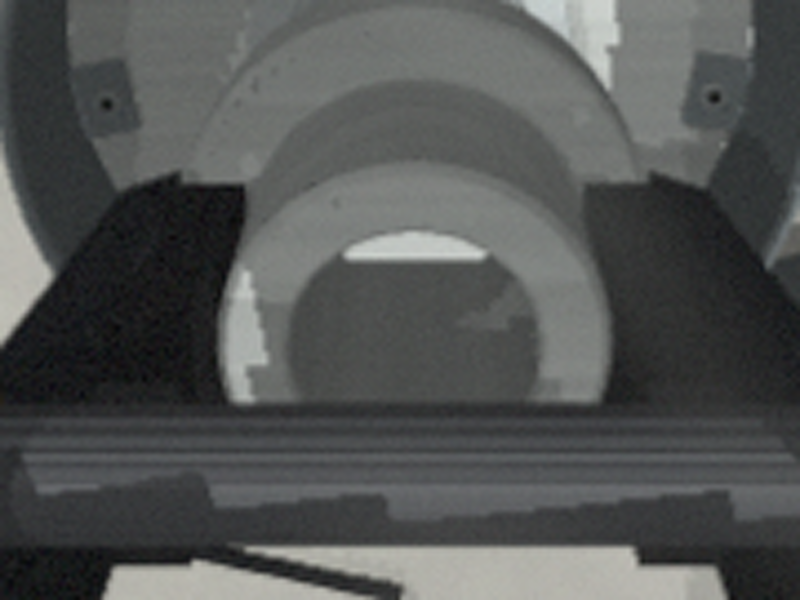

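```bash
python3 -m creep '[{"hand":0.034,"slide":[0,0,0],"turn":0},{"hand":0.034,"slide":[0,0,0],"turn":0},{"hand":0.034,"slide":[0,0,0],"turn":0}]' 25; python3 -m creep '[{"hand":0.034,"slide":[0,0,0],"turn":0}]' 25
```

```text
clock: 20.38
tool_pos: [0.5779, 0.0889, 0.1553]
eef_rot: [-0.643, 0.766, -0.0, 0.0]
contact_force: [-0.5, -0.0, -0.9]
opening: 0.447
clock: 20.5
tool_pos: [0.5779, 0.0889, 0.1552]
eef_rot: [-0.643, 0.766, -0.0, -0.0]
contact_force: [-0.3, -0.7, -1.5]
opening: 0.449
```

```bash
python3 -m creep '[{"hand":0.034,"slide":[-0.0012,0.0006,0],"turn":0},{"hand":0.034,"slide":[0,0,0],"turn":0},{"hand":0.034,"slide":[0,0,0],"turn":0}]' 25; python3 -m creep '[{"hand":0.034,"slide":[0,0,0.004],"turn":0},{"hand":0.034,"slide":[0,0,0.003],"turn":0},{"hand":0.034,"slide":[0,0,0.002],"turn":0},{"hand":0.034,"slide":[0,0,0.0],"turn":0}]' 25
```

```text
clock: 20.88
tool_pos: [0.5775, 0.0903, 0.1552]
eef_rot: [-0.643, 0.766, -0.0, -0.0]
contact_force: [0.3, -0.6, -1.2]
opening: 0.452
clock: 21.38
tool_pos: [0.5774, 0.0902, 0.146]
eef_rot: [-0.643, 0.766, 0.0, -0.0]
contact_force: [0.4, 0.1, -0.8]
opening: 0.455
```

Underside is about 2 mm below the spindle's end with no force. Continuing slowly.

```bash
python3 -m creep '[{"hand":0.034,"slide":[0,0,0.002],"turn":0},{"hand":0.034,"slide":[0,0,0.002],"turn":0},{"hand":0.034,"slide":[0,0,0.001],"turn":0},{"hand":0.034,"slide":[0,0,0.0],"turn":0}]' 25
```

```text
clock: 21.88
tool_pos: [0.5774, 0.0903, 0.1411]
eef_rot: [-0.643, 0.766, -0.0, -0.0]
contact_force: [0.2, -0.4, -0.8]
opening: 0.453
```

```bash
python3 -m creep '[{"hand":0.034,"slide":[0,0,0.003],"turn":0},{"hand":0.034,"slide":[0,0,0.004],"turn":0},{"hand":0.034,"slide":[0,0,0.005],"turn":0},{"hand":0.034,"slide":[0,0,0.003],"turn":0},{"hand":0.034,"slide":[0,0,0.0],"turn":0}]' 25
python3 - <<'E'
from h import *
p=snapshot('wrist');save(p,'w16');cv2.imwrite('pics/w16c.png',cv2.resize(p['frame'][200:335,190:370,::-1],(800,600),interpolation=cv2.INTER_CUBIC))
E
```

```text
clock: 22.5
tool_pos: [0.5772, 0.0902, 0.1258]
eef_rot: [-0.643, 0.766, 0.0, -0.0]
contact_force: [0.3, -0.5, -0.7]
opening: 0.451
```

View pics/w16c.png

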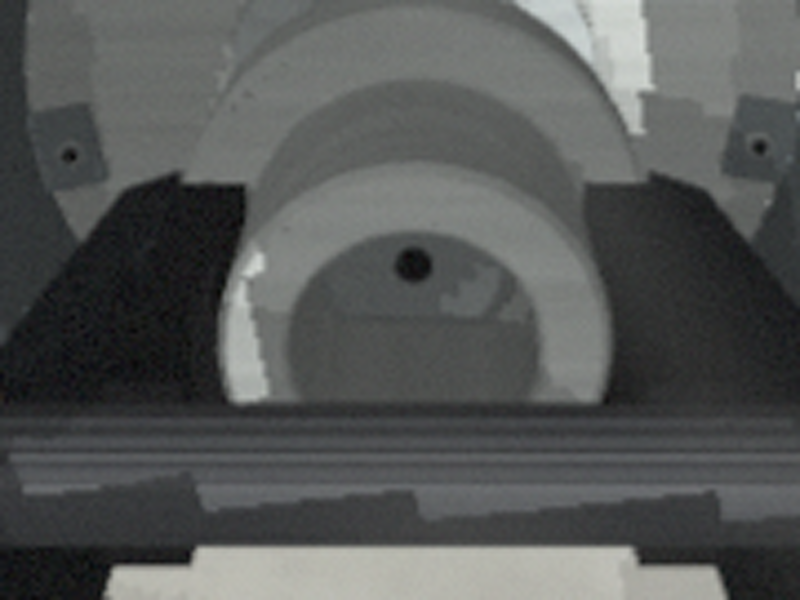

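The spindle is inside the bore: its end hole shows at (413,264) and its flat is level with the bore's. Going down to flush.

```bash
python3 -m creep '[{"hand":0.034,"slide":[0,0,0.004],"turn":0},{"hand":0.034,"slide":[0,0,0.005],"turn":0},{"hand":0.034,"slide":[0,0,0.005],"turn":0},{"hand":0.034,"slide":[0,0,0.004],"turn":0},{"hand":0.034,"slide":[0,0,0.0015],"turn":0}]' 25
python3 -m creep '[{"hand":0.034,"slide":[0,0,0],"turn":0},{"hand":0.034,"slide":[0,0,0],"turn":0}]' 25
python3 - <<'E'
from h import *
s=get_state()
p=snapshot('wrist');save(p,'w17');cv2.imwrite('pics/w17c.png',cv2.resize(p['frame'][200:335,190:370,::-1],(800,600),interpolation=cv2.INTER_CUBIC))
for v in range(235,292,4): print(v,' '.join('%6.1f'%(1000*w(p,(u,v))[2]) for u in range(242,330,6)))
q=snapshot('side');cv2.imwrite('pics/s17.png',cv2.resize(q['frame'][190:280,236:356,::-1],(800,600),interpolation=cv2.INTER_CUBIC))
E
```

```text
clock: 23.18
tool_pos: [0.5773, 0.0902, 0.1063]
eef_rot: [-0.643, 0.766, 0.0, -0.0]
contact_force: [0.2, 0.4, -2.3]
opening: 0.454
clock: 23.42
tool_pos: [0.5776, 0.0902, 0.1068]
eef_rot: [-0.643, 0.766, -0.0, 0.0]
contact_force: [0.5, 0.6, -0.3]
opening: 0.45
235   96.4   96.4  108.4  114.3  120.0  121.6  120.8  122.5  121.3  120.0  117.6  111.3  101.1   96.1   96.0
239   96.0   98.8  114.7  120.2  122.8  124.3  124.8  123.8  123.9  123.3  122.4  118.5  109.0   97.1   96.6
243  103.2  108.3  120.2  122.9  123.6  123.8  125.0  124.2  124.9  123.8  123.8  122.5  116.9   96.2  101.9
247  106.4  116.5  123.8  123.4  124.1  124.0  125.4  124.3  124.1  123.5  123.7  124.5  122.1   96.3  107.3
251  109.1  122.6  124.6  124.8  124.2  124.0  123.4  124.5  123.7  124.9  124.4  124.2  124.8  116.7  111.3
255  110.1  124.2  124.5  123.8  124.7  122.1  122.2  121.9  121.6  120.1  123.8  124.3  124.8  122.7  116.1
259  122.9  124.5  124.4  123.9  122.0  124.1  124.3  124.0  123.5  122.6  121.6  124.0  124.0  124.9  119.2
263  123.5  123.8  124.2  121.0  123.3  122.7  123.1  123.5  124.2  124.0  122.0  123.8  123.9  124.3  118.5
267  124.3  124.6  123.8  121.9  123.0  123.5  123.5  122.9  123.6  124.1  122.7  108.6  125.1  124.3  118.8
271  123.1  123.9  123.3  122.9  123.2  123.5  123.6  123.3  124.9  123.9  123.1  122.1  125.0  125.3  123.1
275  123.7  124.6  123.3  124.1  124.3  123.1  123.4  123.2  123.6  123.1  123.8  121.7  123.9  124.7  123.6
279  124.2  123.9  123.6  124.0  123.6  123.7  123.7  124.0  124.1  123.1  123.5  121.0  123.9  124.6  122.8
283  124.5  125.2  124.2  122.6  123.1  123.0  123.3  123.0  123.7  124.1  124.1  119.0  123.8  125.0  123.9
287  123.4  123.4  123.6  121.8  123.6  123.5  122.9  122.7  123.4  124.3  124.7  121.7  123.7  124.5  120.3
291  176.6  175.0  175.6  176.4  175.7  175.0  176.1  175.7  176.2  176.2  176.0  175.7  175.7  175.9  175.9
```

View pics/w17c.png

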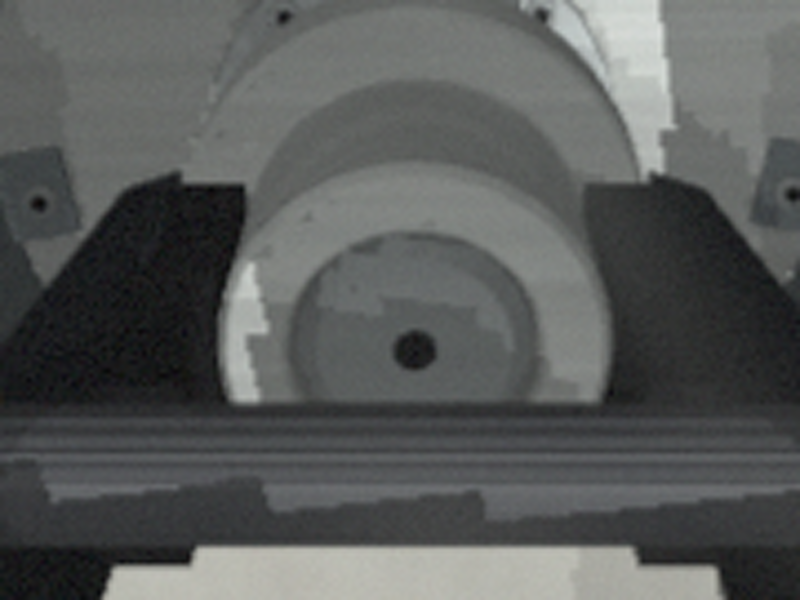

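View pics/s17.png

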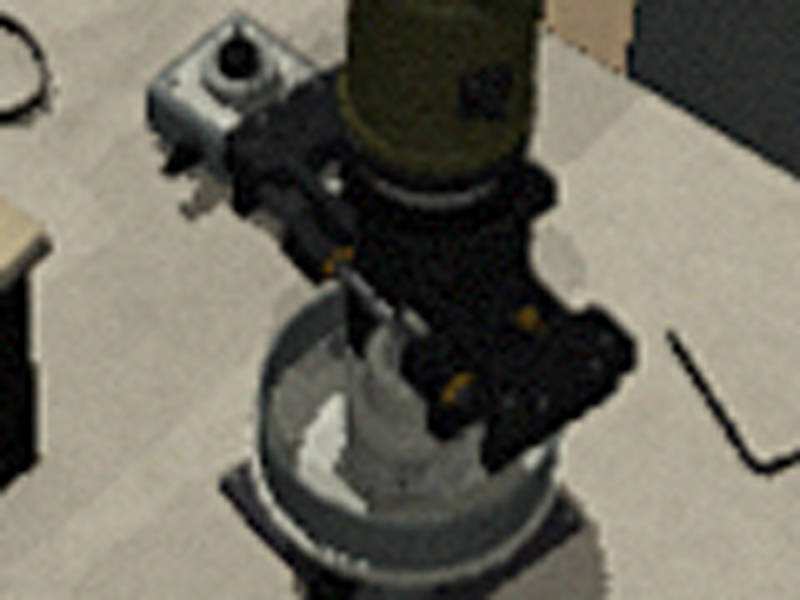

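Hub top reads 124.2 mm and spindle end 123.6 mm, so they are flush. The end hole at (413,350) sits centred in the bore. I'll settle briefly and hand in.

```bash
python3 -m creep '[{"hand":0.034,"slide":[0,0,0],"turn":0},{"hand":0.034,"slide":[0,0,0],"turn":0},{"hand":0.034,"slide":[0,0,0],"turn":0}]' 25
python3 - <<'E'
from plant import *
s=get_state();print(s['tool_pos'],s['contact_force'],s['opening'],abs(s['qd']).max())
print(finish_job())
E
```

```text
clock: 23.9
tool_pos: [0.5775, 0.0903, 0.1068]
eef_rot: [-0.643, 0.766, -0.0, 0.0]
contact_force: [0.2, 0.2, -1.9]
opening: 0.449
[0.57748829 0.09028249 0.10675971] [ 0.21637933  0.19923623 -1.90530228] 0.4490267225425294 0.0011665345811912068
the job is handed in; nothing more can be done
None
```

The drive is stopped, its spindle freed and turned, and the hubbed pulley is on the spindle, flush and still held in the fingers. I handed the job in at 23.9 s of the 54 s allowed. No verdict comes back, so what follows is my own checks.

- **Buttons:** I pressed stop to its end (16 N), let it spring back, then pressed brake release to its end (23 N). Afterwards the pictures showed both buttons up. The start button was never touched.
- **Spindle:** I gripped the bare spindle and turned it about 36° clockwise. Its flat then faced about 170°, against a measured middle of the guard's opening of 170–171°.
- **Pulley:** It went on with the screw side on the flat and almost no force (under about 2.5 N). In the last depth picture the hub top was at 124.2 mm and the spindle end at 123.6 mm. The spindle looked centred in the bore and the flats lined up.
- **Grip:** The fingers are holding the hub with a 25 N grip setting, and the arm was still at hand-in.

**Not as described:** the brake-release button's top measured about 61.5 mm above the table, not 58 mm. I therefore judged that press by the force, and by the tips stopping at 57 mm. That fits a press of nearly 5 mm, but I had no direct reading of the button's travel.

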